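# Re-zero a ratcheted sample stage and index it three clicks

## Task

The ratcheted sample stage has been left wound too far: tip its pawl right back off the toothed wheel so that it stays back, turn the knob counter-clockwise to wind the carriage back until it rests gently against its end stop, then fold the pawl down onto the teeth again. Now advance the knob clockwise exactly three clicks and ease it back until the third tooth rests lightly on the pawl, then let go. Never force the knob back against the pawl or jam the carriage into its stop, and leave the beaker, jar, tape roll and screwdriver around it where they are.

Things in the scene. Friction and masses are not known exactly. Their poses are not given: they have to be found in the camera images.
- stage: Fixed ratcheted sample stage: aluminium plate 150 x 310 x 12 mm. Origin on the underside, below the vertical wheel axis; z up, plate spans x -75..75, y -205..105 mm. On that axis a flat toothed steel wheel, 124 mm across, saw teeth on its upper face (tooth tops 56 mm above the table), black knob bar on top. Pawl on the +x side, carriage on a rail along -y.
- knob_grip (a point): Grip point of the black knob bar, on the wheel axis: bar 48 mm long (along this point's x), 14 mm thick (y), 70 to 108 mm above the table; this point is 93 mm up. The bar turns with the wheel. Steady friction about 0.09 N m either way, so it stays where it is left.
- wheel (a joint): Angle of wheel and knob (rad), growing clockwise from above (advance). 12 teeth, a click every 0.524. With the carriage on its end stop it reads about 0, up to 0.15 either way: the stop is set afresh each time and must be felt. Backed onto the pawl, the first tooth rests at 0.26, the next 0.524 apart; each clicks within 0.08 beyond that.
- pawl_tip (a point): Tip of the pawl, a 10 mm wide steel finger that lies on the teeth 55 mm from the wheel axis. With it down the wheel turns clockwise, the tip riding up each ramp and dropping 5 mm off the tooth (a click); counter-clockwise the wheel is stopped where a vertical tooth face meets the tip, hard; 1 N m at the knob is too much for it.
- pawl_hinge (a point): Point on the line of the pawl's level hinge pin (parallel to the stage's x axis), 68 mm above the table, level with point pawl_bar along the pin; empty air here: the two bracket cheeks that hold the pin stand 25 to 50 mm from it towards stage -x, up to 76 mm high.
- pawl_bar (a point): Where to pinch the pawl's round steel cross bar: 10 mm in diameter, level, along this point's x axis (parallel to the hinge pin), free for 18 mm either side. With the pawl down it is 71 mm above the table. Swinging the pawl takes it round pawl_hinge on a 35 mm arc, up and over towards stage +y; the round bar turns between the finger pads.
- pawl (a joint): Pawl angle (rad): 0 with the tip at the foot of a tooth, about 0.13 on top of a tooth, growing as it is lifted up and over; end of travel 2.6, where it rests tipped back. Held by its weight alone (90 g): it falls back onto the teeth when let go below about 1.5, stays back when let go above 2.1.
- carriage (a joint): Travel of the sample carriage in m, along stage -y, driven by the wheel through a rack: 22.9 mm per rad (12 mm per click). It carries an upright clear sample cell; its steel lug meets the end stop, a dark steel block with a thin rubber face, on the plate between carriage and wheel. The rubber yields 1 to 2 mm; more than 0.3 N m at the knob jams it.
- beaker: Glass beaker, 64 mm across, 85 mm high; origin under its centre. Bystander.
- tape_roll: Cardboard tape roll lying flat, 90 mm across, 24 mm high. Bystander.
- sample_jar: Small amber jar, 40 mm across, 50 mm high. Bystander.
- screwdriver: Screwdriver lying flat, 170 mm long. Bystander.

How it is judged:
By the outcome, as a careful person would: the job done as asked, in the order asked, and still so for the second after the job is handed in, with the robot touching nothing.
It also fails if it takes over 72 s, if anything falls off the work surface, if the arm or the gripper's body presses on something with over 40 N, if the wrist force passes 120 N, or if a joint passes its speed limit or range.

## Robot

A 7-joint arm with a two-finger parallel gripper is mounted at the origin on the work surface. World frame = base frame: x ahead of the robot, y to its left, z up, the work surface at z = 0. Lengths are in mm, angles in rad, forces in N, time in s.
With the tool pointing down it reaches from about 350 to 900 mm from the base axis. Payload 19.9 kg.
Tool frame: the origin (TCP) lies on the centre line of the jaws, within the pads' length; the fingertips stand 25 mm ahead of it and the grasp point (between the pads) lies 6 mm ahead of it; z points along the fingers, y is the direction in which the jaws open and shut (so a half turn about z gives the same grasp; the last joint's range is limited). The gripper opens to 94 mm and grips with 3 to 60 N. Pads are 16 mm wide; open, the fingers measure 119 mm over their backs; the gripper's body (75 mm by 177 mm) begins 78 mm behind the grasp point.
Start: joints at [-1.167, 0.417, -0.01, 1.614, 0.005, 1.111, -0.053], TCP at [268.91, 564.171, 230.425] pointing down, gripper open.
Joint ranges: [-2.81, 2.81], [-0.39, 2.02], [-1.27, 1.25], [0.06, 2.57], [-1.19, 4.33], [0.19, 2], [-2.82, 2.82]. Speed limits (rad/s): [1.89, 1.89, 2.39, 2.39, 3.01, 3.01, 3.01].

## Interface

Orientations are given as [roll, pitch, yaw] about the fixed x, y, z axes, in that order (R = Rz(yaw) Ry(pitch) Rx(roll)).
In Python, from bench import arm gives the robot as it stands.
- The arm moves only by the tool carry_out, never from a script. Its arguments are lists of equal length, an entry for each row: "dp": the shift along the tool's x, y, z each as a share of 0.12 m, from -1 to 1, a list of three; "angular": the turn, a rotation vector about the tool's x, y, z each as a share of 0.12 rad, from -1 to 1, a list of three; "gripper": the opening in per cent of the stroke, from 0 (shut) to 100 (fully open). In form: {"dp": [[x, y, z], ...], "angular": [[rx, ry, rz], ...], "gripper": [gripper, ...]}. A call has 1 to 8 rows; each row shifts and turns the commanded pose from where the row before left it, along the tool's axes as they then stand; what a row does not reach is not made up. A row lasts 1/12 s, in which the tool goes at most 41.7 mm and 7.16 degrees, less where a joint would pass 70% of its speed; a pose out of reach is approached as far as the arm can. A call with a number of a shift or a turn outside -1 to 1 is refused whole. A call with a gripper value outside its range is refused whole. The fingers move at their own pace and stop on an object; the grip force is fixed at half the most. Time passes only in rows, so rows that do not move let the fingers close. It gives the time, the measured TCP pose, the force and the opening at its end, in the units of the state.
- arm.state(): the state, without advancing time (a new reading comes with each control period).
- arm.grab_frame(name): name is "side" or "top" or "wrist"; returns (picture, depth): 384x512x3 uint8, red, green, blue; 384x512 float32, mm along the optical axis (not along the pixel's ray), 0 where there is no reading.
- arm.camera_info(name): a dict with "vertical_fov" (degrees; the focal length in pixels is half the picture's height over the tangent of half this angle, whatever the lens; pixels are square), "cx", "cy" (the principal point, pixels), "distortion" ([k1, k2, p1, p2, k3] as OpenCV has them; the pictures are not rectified), "view" (4x4, takes a point from world to camera coordinates). Camera axes: x right, y up, looking along -z (the intrinsics and any distortion apply to the point x, -y, -z); pixel columns grow to the right and rows downward; lengths in mm; the calibration is good to about 2 mm. A picture is of the moment at which its call begins: read the wrist's pose just before it. camera_info takes no time and is no camera call; for the wrist camera it gives the pose at the moment of the call.
- arm.hand_in(): hands the job in, once; it reports no verdict.
The state is a dict: "time": time; "joint_pos": joint angles; "joint_vel": joint speeds; "joint_torque": joint torques, N m; "position": TCP position; "tcp_rot": TCP orientation; "wrist_force": force on the tool from outside, world axes, zero at the start; "wrist_torque": the same for the moment, N m; "grip_width": finger opening in mm.
Only numpy, scipy, OpenCV 4.12 (cv2) and the standard library are available. Lean on these libraries where they do the work, as an engineer would, in place of code of your own. Each camera call takes 0.05 s, during which the arm holds its last target.

## Working session

There is one attempt and no reset: what is moved stays moved. The work goes in short steps, Python scripts to look and compute and a tool call to move; the robot and the scene stay as the last step left them, time stands still between calls to the robot, and variables do not carry over. Pictures are saved under pics/ and viewed, and the job is handed in when it is done.

Besides the shell and the picture viewer there is one more tool, called after "Call:" as name(argument=value, ...) on one line, values as JSON. carry_out: Moves the arm, as the interface text tells. Its arguments: {"type":"object","properties":{"dp":{"type":"array"},"angular":{"type":"array"},"gripper":{"type":"array"}},"required":["dp","angular","gripper"]}

```bash
ls; mkdir -p pics
python3 - <<'E'
from bench import arm
import cv2
s=arm.state()
for k in s: print(k,s[k])
for n in("side","top","wrist"):
    ci=arm.camera_info(n);print(n,ci)
    p,d=arm.grab_frame(n)
    cv2.imwrite(f"pics/{n}0.png",p[:,:,::-1])
    import numpy as np
    np.savez(f"pics/{n}0.npz",p=p,d=d,view=np.array(ci["view"]))
E
```

```text
pics
time 0.0
joint_pos [-1.16748417  0.41800268 -0.01028173  1.61420496  0.00466766  1.11071308
 -0.05299259]
joint_vel [ 0.00093175 -0.00121707 -0.00181754  0.00227753  0.00181537 -0.00121683
 -0.00210686]
joint_torque [-1.08234810e-04 -8.51247811e+01  6.38881736e-01 -4.25984681e+01
 -4.87674703e-02  1.88899128e-02  2.50935027e-04]
position [268.78438065 563.84008374 229.79451012]
tcp_rot [-3.14029067e+00  7.49930423e-05  2.69676252e+00]
wrist_force [-0.46896461  0.55866878  0.72668025]
wrist_torque [ 0.04049719 -0.01484697 -0.00527981]
grip_width 93.67178441069848
side {'vertical_fov': 55.22376707245989, 'cx': 250.5420562951636, 'cy': 196.53405598215562, 'distortion': array([-0.07024497,  0.        ,  0.        ,  0.        ,  0.        ]), 'view': array([[ 9.84455811e-01, -1.75294355e-01,  1.08924219e-02,
        -6.12585601e+02],
       [ 1.30350107e-01,  7.70797558e-01,  6.23602417e-01,
        -1.79670509e+02],
       [-1.17709836e-01, -6.12489195e-01,  7.81665773e-01,
        -7.51740644e+02],
       [ 0.00000000e+00,  0.00000000e+00,  0.00000000e+00,
         1.00000000e+00]
[... 361 characters left out ...]
     [-2.10711880e-01,  3.07335423e-02,  9.77064969e-01,
        -9.65842211e+02],
       [ 0.00000000e+00,  0.00000000e+00,  0.00000000e+00,
         1.00000000e+00]])}
wrist {'vertical_fov': 59.02982684788547, 'cx': 257.8878910293479, 'cy': 191.47543313213248, 'distortion': array([-0.04166449,  0.        ,  0.        ,  0.        ,  0.        ]), 'view': array([[ 4.29879090e-01,  9.02886461e-01, -7.98704525e-05,
        -6.25275032e+02],
       [-8.69338395e-01,  4.13882411e-01, -2.70096473e-01,
         2.83258422e+01],
       [-2.43833391e-01,  1.16178260e-01,  9.62833261e-01,
        -3.89412685e+02],
       [ 0.00000000e+00,  0.00000000e+00,  0.00000000e+00,
         1.00000000e+00]])}
```

View pics/side0.png

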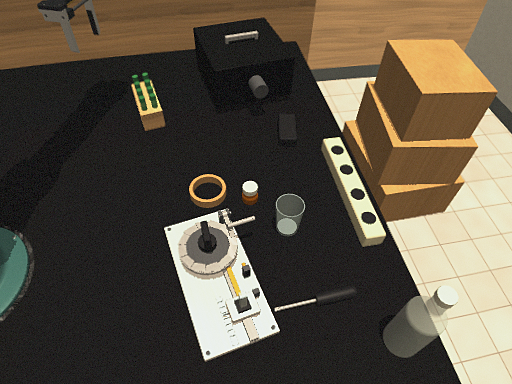

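View pics/top0.png

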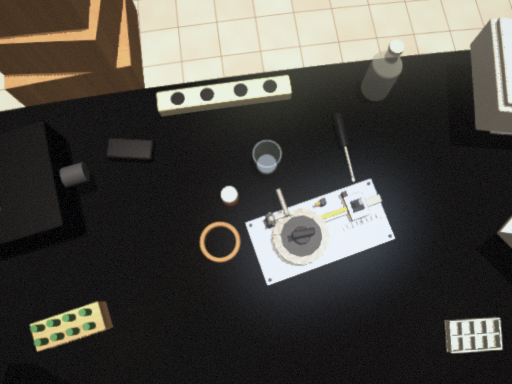

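View pics/wrist0.png

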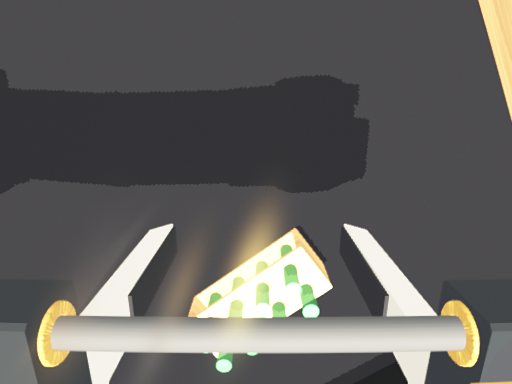

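```bash
cat > h.py <<'E'
import numpy as np, cv2
INF={'side':(55.22376707245989,250.5420562951636,196.53405598215562,-0.07024497),'top':(44.07984730775648,261.807463602045,191.9440478482331,-0.13292849),'wrist':(59.02982684788547,257.8878910293479,191.47543313213248,-0.04166449)}
def K(n):
    v,cx,cy,k=INF[n]; f=192/np.tan(np.radians(v/2))
    return np.array([[f,0,cx],[0,f,cy],[0,0,1]]),np.array([k,0,0,0,0.])
def ray(n,view,uv):
    k,d=K(n); p=cv2.undistortPoints(np.array(uv,float).reshape(-1,1,2),k,d)[:,0]
    c=np.c_[p[:,0],-p[:,1],-np.ones(len(p))]
    R=view[:3,:3];t=view[:3,3]
    return -R.T@t, c@R   # origin, dirs (scaled depth)
def at_z(n,view,uv,z):
    o,d=ray(n,view,uv); return o+d*((z-o[2])/d[:,2])[:,None]
def at_depth(n,view,uv,D):
    o,d=ray(n,view,uv); return o+d*np.array(D).reshape(-1,1)
def proj(n,view,P):
    P=np.atleast_2d(P).astype(float); c=P@view[:3,:3].T+view[:3,3]
    k,d=K(n); return cv2.projectPoints(c*[1,-1,-1],np.zeros(3),np.zeros(3),k,d)[0][:,0]
def load(n,i=0):
    z=np.load(f'pics/{n}{i}.npz');return z['p'],z['d'],z['view']
def crop(p,x0,y0,x1,y1,s,f):
    cv2.imwrite(f,cv2.resize(p[y0:y1,x0:x1,::-1],None,fx=s,fy=s,interpolation=cv2.INTER_CUBIC))
E
python3 - <<'E'
from h import *
p,d,v=load('top'); crop(p,190,130,400,290,3.8,'pics/topc.png')
p,d,v=load('side'); crop(p,155,170,315,365,3,'pics/sidec.png')
E
```

```text
(no output)
```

View pics/topc.png

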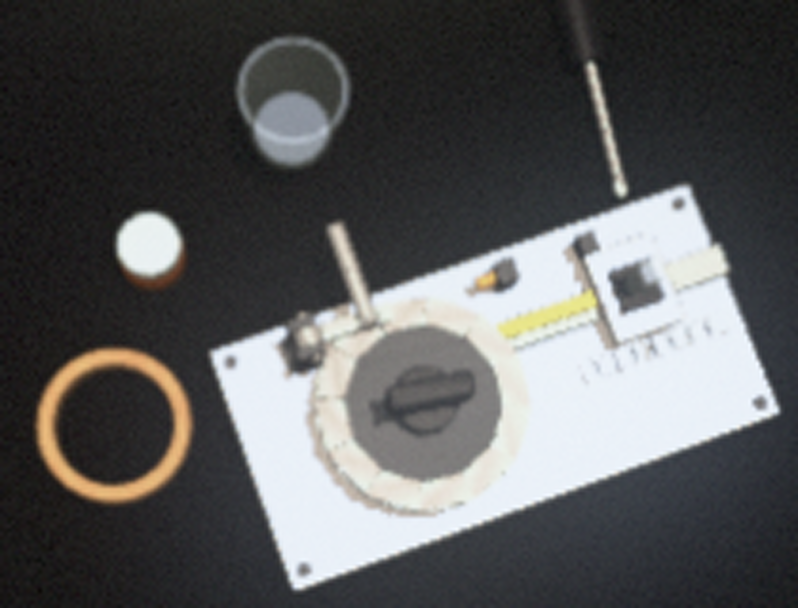

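View pics/sidec.png

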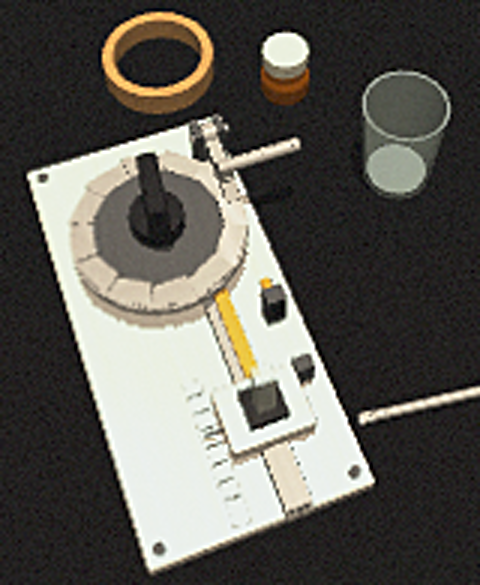

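```bash
cat > fit.py <<'E'
from h import *
from scipy.optimize import least_squares
_,_,vt=load('top');_,dsd,vs=load('side')
tc=np.array([(210,352),(688,184),(780,411),(296,590)])/3.8+[190,130]
sc=np.array([(28,175),(375,485),(150,572)])/3+[155,170]
L=np.array([(75,105,12),(75,-205,12),(-75,-205,12),(-75,105,12.)])
def W(q,P):
    c,s=np.cos(q[2]),np.sin(q[2]); P=np.atleast_2d(P)
    return np.c_[q[0]+c*P[:,0]-s*P[:,1],q[1]+s*P[:,0]+c*P[:,1],P[:,2]]
def r(q): return np.r_[(proj('top',vt,W(q,L))-tc).ravel(),(proj('side',vs,W(q,L[[3,1,2]]))-sc).ravel()]
g=at_z('top',vt,tc,12);
def rt(q): return r(q)[:8]
def rs(q): return r(q)[8:]
if __name__=='__main__':
    print(g.round(1))
    d=g[0]-g[1]; q0=[*(g.mean(0)[:2]),np.arctan2(-d[0],d[1])]
    for f in(r,rt,rs):
        s=least_squares(f,q0); print(s.x,s.fun.round(1))
    q=least_squares(r,q0).x
    np.save('q.npy',q)
    def show(n,v,pts): return proj(n,v,W(q,pts)).round(1)
    knob=[(0,0,108)]
    print('knob top',(show('top',vt,knob)-[190,130])*3.8,(show('side',vs,knob)-[155,170])*3)
    # rod
    a=np.array([(333,225),(370,318)])/3.8+[190,130]
    b=at_z('top',vt,a,74); c,s_=np.cos(q[2]),np.sin(q[2])
    loc=lambda P:(P[:,:2]-q[:2])@np.array([[c,-s_],[s_,c]])
    print('rod top local',loc(b))
    a=np.array([(298,145),(228,165)])/3+[155,170]
    print('rod side local',loc(at_z('side',vs,a,73)))
    # knob bar top ends
    a=np.array([(390,405),(473,380)])/3.8+[190,130]
    print('knob ends',loc(at_z('top',vt,a,108)))
E
python3 fit.py
```

```text
[[ 577.2   89.    12. ]
 [ 639.1 -214.2   12. ]
 [ 493.8 -243.6   12. ]
 [ 431.4   58.    12. ]]
[ 5.26221542e+02 -2.90359548e+01  2.02376407e-01] [-0.  -0.6  0.1 -0.8  0.5 -0.2 -0.3 -0.1 -1.  -0.7  0.3 -0.5 -0.7  0.6]
[ 5.25349723e+02 -2.87559933e+01  2.03010073e-01] [-0.1 -0.2  0.  -0.5  0.5  0.2 -0.4  0.4]
[ 5.27496740e+02 -2.93052909e+01  1.98746711e-01] [-0.3 -0.8  0.7 -0.2 -0.4  0.6]
knob top [[433.2  387.98]] [[150.3 181.8]]
rod top local [[109.66298837  16.54360983]
 [ 52.21918003  15.24423646]]
rod side local [[109.97130441  14.95228302]
 [ 58.40122818  16.82928391]]
knob ends [[ -0.88436835  25.22759218]
 [ -3.30064735 -21.85033637]]
```

```bash
cat >> h.py <<'E'
from scipy.spatial.transform import Rotation as Ro
def Rt(rpy): return Ro.from_euler('xyz',rpy).as_matrix()
q=np.load('q.npy') if __import__('os').path.exists('q.npy') else None
def s2w(P):
    c,s=np.cos(q[2]),np.sin(q[2]); P=np.atleast_2d(np.array(P,float))
    return np.c_[q[0]+c*P[:,0]-s*P[:,1],q[1]+s*P[:,0]+c*P[:,1],P[:,2]]
def w2s(P):
    c,s=np.cos(q[2]),np.sin(q[2]); P=np.atleast_2d(np.array(P,float))-[q[0],q[1],0]
    return np.c_[c*P[:,0]+s*P[:,1],-s*P[:,0]+c*P[:,1],P[:,2]]
def plan(pos,rpy,tpos,yaw,n):
    """n rows constant to reach target w/ tool down; prints shares"""
    R=Rt(rpy); Rg=Rt([np.pi,0,yaw]); w=(Ro.from_matrix(R.T@Rg)).as_rotvec()/n
    p=np.array(pos,float); d=(np.array(tpos)-p)/n; rows=[]
    for i in range(n):
        rows.append((R.T@d/120).round(3).tolist()); R=R@Ro.from_rotvec(w).as_matrix()
    print('ang',(w/0.12).round(3).tolist()); 
    for i in range(0,n,8): print(rows[i:i+8])
E
python3 - <<'E'
from h import *
_,_,v=load('wrist'); R=v[:3,:3];c=-R.T@v[:3,3]
pos=np.array([268.784,563.84,229.79]);rpy=[-3.14029,0,2.69676]
T=Rt(rpy)
print('cam in tool',T.T@(c-pos),'look',T.T@(-R[2]),'camx',T.T@R[0])
_,_,vt=load('top')
a=np.array([(290,135),(293,90),(150,245),(114,425)])/3.8+[190,130]
for i,z in enumerate([0,85,50,24]): print(w2s(at_z('top',vt,a[i:i+1],z)))
for P in [(90,15,71),(90,50,68),(0,0,93),(0,0,150)]: print(P,s2w(P))
p,d,v=load('side')
for x,y in [(228,165),(260,157),(290,148)]:
    u=np.array([x,y])/3+[155,170]
    D=d[int(round(u[1])),int(round(u[0]))]; print(w2s(at_depth('side',v,[u],[D])))
p,d,v=load('top')
for x,y in [(337,235),(350,265),(360,295)]:
    u=np.array([x,y])/3.8+[190,130]
    D=d[int(round(u[1])),int(round(u[0]))]; print(w2s(at_depth('top',v,[u],[D])))
E
```

```text
cam in tool [  78.2046507     0.44142768 -152.75095902] look [-0.27009648  0.00130531  0.96283238] camx [ 4.73794754e-04  9.99999140e-01 -1.22278269e-03]
[[186.90692754  14.06455324   0.        ]]
[[189.63262439  12.20195772  85.        ]]
[[138.90664368 118.33706292  50.        ]]
[[ 49.8554561  172.75384143  24.        ]]
(90, 15, 71) [[611.36982677   3.74772301  71.        ]]
(90, 50, 68) [[604.33490361  38.03343222  68.        ]]
(0, 0, 93) [[526.22154158 -29.03595479  93.        ]]
(0, 0, 150) [[526.22154158 -29.03595479 150.        ]]
[[57.73842363 14.68811507 76.29686513]]
[[80.62278304 12.81654059 76.4988485 ]]
[[102.97516625  12.70553494  75.93876196]]
[[103.78434774  16.18938847  72.13009126]]
[[84.43402402 15.51049742 74.96641668]]
[[65.7123144  16.55166945 78.89900631]]
```

Run:
```python
from h import *
plan([268.784,563.84,229.79],[np.pi,0,2.69676],s2w((90,33,215))[0],q[2]+np.pi,18)
```

```text
ang [0.0, 0.0, -0.3]
[[-0.25, -0.159, 0.007], [-0.244, -0.168, 0.007], [-0.238, -0.177, 0.007], [-0.231, -0.185, 0.007], [-0.224, -0.193, 0.007], [-0.217, -0.201, 0.007], [-0.21, -0.209, 0.007], [-0.202, -0.216, 0.007]]
[[-0.194, -0.223, 0.007], [-0.186, -0.23, 0.007], [-0.178, -0.237, 0.007], [-0.169, -0.243, 0.007], [-0.16, -0.249, 0.007], [-0.151, -0.255, 0.007], [-0.142, -0.26, 0.007], [-0.133, -0.265, 0.007]]
[[-0.123, -0.269, 0.007], [-0.113, -0.274, 0.007]]
```

Call:
carry_out(dp=[[-0.25,-0.16,0],[-0.24,-0.17,0],[-0.24,-0.18,0],[-0.23,-0.185,0],[-0.22,-0.19,0],[-0.22,-0.2,0],[-0.21,-0.21,0],[-0.2,-0.22,0]], angular=[[0,0,-0.3],[0,0,-0.3],[0,0,-0.3],[0,0,-0.3],[0,0,-0.3],[0,0,-0.3],[0,0,-0.3],[0,0,-0.3]], gripper=[100,100,100,60,45,45,45,45])

```text
time: 0.82
position: [419.3, 321.0, 230.4]
tcp_rot: [-3.142, -0.0, 2.987]
wrist_force: [0.6, -0.2, 0.0]
grip_width: 64.0
```

Call:
carry_out(dp=[[-0.19,-0.22,0],[-0.19,-0.23,0],[-0.18,-0.24,0],[-0.17,-0.24,0.01],[-0.16,-0.25,0.01],[-0.15,-0.255,0.01],[-0.14,-0.26,0.02],[-0.13,-0.265,0.02]], angular=[[0,0,-0.3],[0,0,-0.3],[0,0,-0.3],[0,0,-0.3],[0,0,-0.3],[0,0,-0.3],[0,0,-0.3],[0,0,-0.3]], gripper=[45,45,45,45,45,45,45,45])

```text
time: 1.48
position: [569.7, 80.2, 222.0]
tcp_rot: [-3.142, -0.0, -3.009]
wrist_force: [0.3, 0.7, 0.6]
grip_width: 42.4
```

Call:
carry_out(dp=[[-0.12,-0.27,0.02],[-0.11,-0.27,0.02],[0,0,0],[0,0,0]], angular=[[0,0,-0.3],[0,0,-0.3],[0,0,0],[0,0,0]], gripper=[45,45,45,45])

```text
time: 1.82
position: [606.4, 19.7, 216.6]
tcp_rot: [-3.141, -0.001, -2.942]
wrist_force: [-0.1, 1.0, -0.0]
grip_width: 42.2
```

```bash
cat > snap.py <<'E'
import sys
from h import *
from bench import arm
def snap(i,names=('wrist',)):
    s=arm.state()
    for n in names:
        v=np.array(arm.camera_info(n)["view"]); p,d=arm.grab_frame(n)
        cv2.imwrite(f"pics/{n}{i}.png",cv2.resize(p[:,:,::-1],None,fx=1.5,fy=1.5) if n=='wrist' else p[:,:,::-1])
        np.savez(f"pics/{n}{i}.npz",p=p,d=d,view=v)
    return s
def rep():
    s=arm.state()
    print('t',round(s['time'],2),'pos',np.round(s['position'],1),'loc',w2s(s['position']).round(1),'rpy',np.round(s['tcp_rot'],3),'F',np.round(s['wrist_force'],2),'M',np.round(s['wrist_torque'],3),'g',round(s['grip_width'],1),'j',np.round(s['joint_pos'],2))
if __name__=='__main__':
    snap(sys.argv[1],sys.argv[2:] or ('wrist',)); rep()
E
python3 snap.py 1
```

```text
t 1.87 pos [606.   21.5 216.8] loc [[ 88.3  33.5 216.8]] rpy [ 3.142e+00 -1.000e-03 -2.940e+00] F [-0.55  1.05 -0.59] M [0.042 0.028 0.005] g 42.6 j [-0.23  0.4   0.19  1.68 -0.08  1.07  1.76]
```

View pics/wrist1.png

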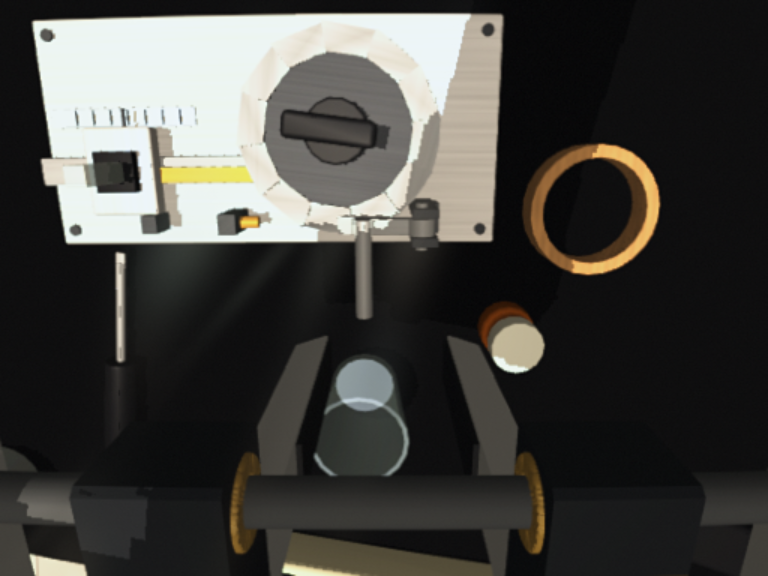

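Run:
```python
from h import *
p,d,v=load('wrist',1)
L=np.array([(-75,-205,12),(-75,105,12),(75,105,12),(75,-205,12)])
m=np.array([(34,14),(503,13),(492,242),(67,243)])/1.5
print((proj('wrist',v,s2w(L))-m).round(1)); print(w2s(at_z('wrist',v,m,12)).round(1))
f=lambda u,z:print(u,w2s(at_z('wrist',v,[np.array(u)/1.5],z)).round(1))
f((363,225),74);f((364,317),74);f((425,222),72);f((413,222),76);f((438,222),76)
f((283,125),108);f((376,132),108)
for u in [(363,240),(364,275),(364,310),(425,225),(330,128)]:
    x=np.array(u)/1.5; D=d[int(round(x[1])),int(round(x[0]))]; print('dep',u,w2s(at_depth('wrist',v,[x],[D])).round(1))
crop(p,130,50,340,230,3.8,'pics/w1c.png')
```

```text
[[-6.4  0.7]
 [-1.7 -3.2]
 [-1.7 -2. ]
 [-5.  -1.5]]
[[ -75.4 -198.4   12. ]
 [ -72.2  106.8   12. ]
 [  77.1  106.9   12. ]
 [  76.7 -199.7   12. ]]
(363, 225) [[55.4 18.1 74. ]]
(364, 317) [[112.   17.9  74. ]]
(425, 222) [[54.  54.3 72. ]]
(413, 222) [[53.4 47.1 76. ]]
(438, 222) [[53.4 61.6 76. ]]
(283, 125) [[  0.5 -19.1 108. ]]
(376, 132) [[  4.1  26.7 108. ]]
dep (363, 240) [[63.7 18.1 77. ]]
dep (364, 275) [[84.7 18.4 76.9]]
dep (364, 310) [[106.7  18.   76.5]]
dep (425, 225) [[55.6 54.3 72.9]]
dep (330, 128) [[  2.1   3.9 106.8]]
```

View pics/w1c.png

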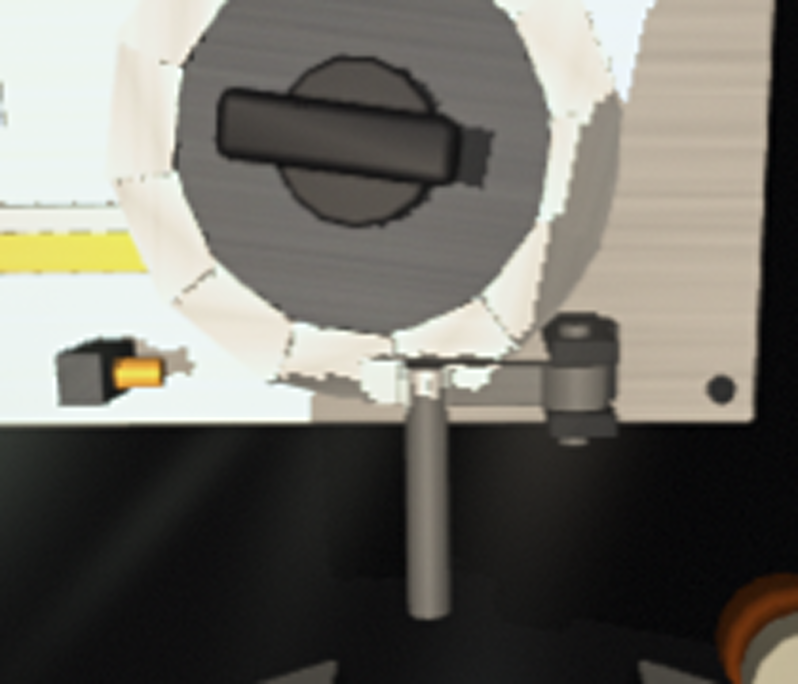

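Call:
carry_out(dp=[[-0.01,-0.045,0.24],[-0.01,-0.045,0.24],[0,-0.045,0.24],[0,0,0],[0,0,0]], angular=[[0,0,0],[0,0,0],[0,0,0],[0,0,0],[0,0,0]], gripper=[40,40,40,40,40])

```text
time: 2.28
position: [610.9, 7.5, 130.6]
tcp_rot: [3.141, -0.002, -2.938]
wrist_force: [0.2, 0.5, 1.2]
grip_width: 37.7
```

```bash
python3 snap.py 2
```

```text
t 2.33 pos [611.8   7.6 132.1] loc [[ 91.2  18.7 132.1]] rpy [ 3.141  0.    -2.937] F [-0.04 -0.1   0.56] M [ 0.035  0.042 -0.044] g 37.3 j [-0.2   0.5   0.18  1.74 -0.11  0.91  1.8 ]
```

View pics/wrist2.png

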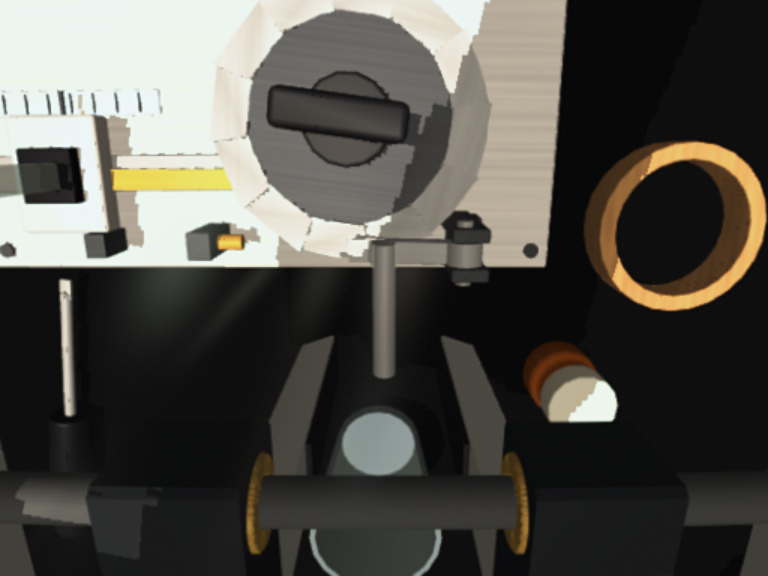

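Call:
carry_out(dp=[[0,-0.008,0.225],[0,0,0.225],[0,0,0],[0,0,0]], angular=[[0,0,0],[0,0,0],[0,0,0],[0,0,0]], gripper=[40,40,40,40])

```text
time: 2.67
position: [612.2, 6.2, 78.2]
tcp_rot: [3.141, 0.0, -2.938]
wrist_force: [0.2, 0.5, 0.9]
grip_width: 37.6
```

```bash
python3 snap.py 3
```

```text
t 2.72 pos [612.8   6.1  79. ] loc [[91.8 17.  79. ]] rpy [-3.141e+00  2.000e-03 -2.938e+00] F [-0.33 -0.22 -0.44] M [ 0.007 -0.036  0.003] g 37.4 j [-0.18  0.58  0.16  1.77 -0.12  0.81  1.81]
```

View pics/wrist3.png

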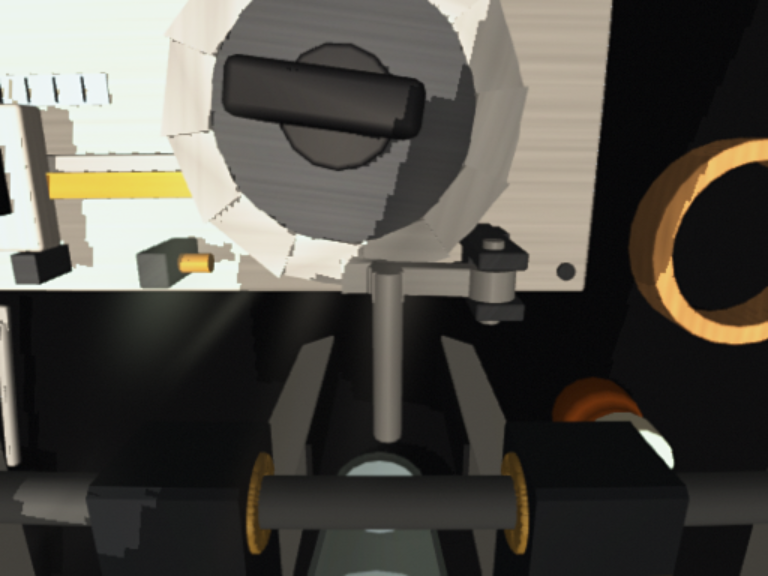

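Call:
carry_out(dp=[[0,0,0],[0,0,0],[0,0,0],[0,0,0],[0,0,0]], angular=[[0,0,0],[0,0,0],[0,0,0],[0,0,0],[0,0,0]], gripper=[20,5,5,5,5])

```text
time: 3.13
position: [612.0, 6.1, 77.4]
tcp_rot: [3.141, 0.001, -2.938]
wrist_force: [1.8, -0.7, 4.8]
grip_width: 9.2
```

```bash
python3 -c "
from snap import *;rep()"
```

```text
t 3.13 pos [612.    6.1  77.4] loc [[91.1 17.2 77.4]] rpy [ 3.141e+00  1.000e-03 -2.938e+00] F [ 1.85 -0.66  4.8 ] M [-0.021 -0.513  0.035] g 9.2 j [-0.18  0.58  0.16  1.77 -0.12  0.81  1.82]
```

Call:
carry_out(dp=[[0,0.011,-0.057],[0,0.022,-0.054],[0,0.032,-0.049],[0,0.041,-0.041],[0,0,0]], angular=[[0,0,0],[0,0,0],[0,0,0],[0,0,0],[0,0,0]], gripper=[5,5,5,5,5])

```text
time: 3.55
position: [609.6, 18.5, 102.3]
tcp_rot: [-3.141, 0.001, -2.938]
wrist_force: [-0.4, -2.2, 5.6]
grip_width: 9.0
```

```bash
python3 -c "
from snap import *;rep()"
```

```text
t 3.55 pos [609.6  18.5 102.3] loc [[ 91.3  29.8 102.3]] rpy [-3.141e+00  1.000e-03 -2.938e+00] F [-0.44 -2.23  5.64] M [-0.35   0.017 -0.017] g 9.0 j [-0.21  0.54  0.17  1.76 -0.12  0.85  1.79]
```

Low forces; continuing the arc.

Call:
carry_out(dp=[[0,0.049,-0.032],[0,0.054,-0.022],[0,0.057,-0.011],[0,0.058,0.001],[0,0.057,0.012],[0,0,0]], angular=[[0,0,0],[0,0,0],[0,0,0],[0,0,0],[0,0,0],[0,0,0]], gripper=[5,5,5,5,5,5])

```text
time: 4.05
position: [603.3, 51.4, 108.0]
tcp_rot: [-3.142, 0.002, -2.938]
wrist_force: [2.2, 1.6, 6.8]
grip_width: 8.8
```

```bash
python3 -c "
from snap import *;rep()"
```

```text
t 4.05 pos [603.3  51.4 108. ] loc [[ 91.6  63.3 108. ]] rpy [-3.142e+00  2.000e-03 -2.938e+00] F [2.19 1.64 6.84] M [ 0.346 -0.607 -0.051] g 8.8 j [-0.26  0.52  0.17  1.77 -0.11  0.85  1.73]
```

Call:
carry_out(dp=[[0,0.053,0.024],[0,0.048,0.034],[0,0.04,0.042],[0,0.012,0.018],[0,0,0]], angular=[[0,0,0],[0,0,0],[0,0,0],[0,0,0],[0,0,0]], gripper=[5,5,5,5,5])

```text
time: 4.47
position: [599.4, 68.8, 92.8]
tcp_rot: [-3.141, 0.001, -2.938]
wrist_force: [6.2, 0.8, 0.2]
grip_width: 9.3
```

```bash
python3 snap.py 4
```

```text
t 4.52 pos [599.4  68.6  92.9] loc [[91.4 81.  92.9]] rpy [-3.141e+00  1.000e-03 -2.938e+00] F [5.1  0.44 0.62] M [ 0.143 -1.271 -0.048] g 8.8 j [-0.29  0.54  0.16  1.78 -0.11  0.82  1.7 ]
```

View pics/wrist4.png

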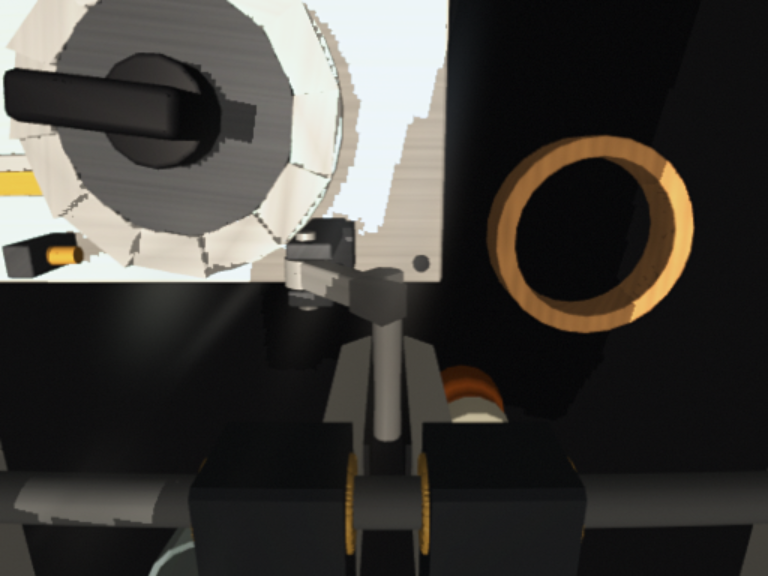

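Call:
carry_out(dp=[[0,0,0],[0,0,0],[0,0,0],[0,0,-0.15],[0,0,-0.25]], angular=[[0,0,0],[0,0,0],[0,0,0],[0,0,0],[0,0,0]], gripper=[28,28,28,28,28])

```text
time: 4.93
position: [597.0, 68.1, 138.8]
tcp_rot: [3.142, -0.006, -2.938]
wrist_force: [0.4, -1.1, 0.8]
grip_width: 26.3
```

```bash
python3 - <<'E'
from h import *
def f(i,uv):
    _,_,v=load('wrist',i); P=w2s(at_z('wrist',v,np.array(uv)/1.5,108)); d=P[1]-P[0]
    print(i,P.round(1).tolist(),P.mean(0).round(1),np.linalg.norm(d).round(1),np.degrees(np.arctan2(d[1],d[0])))
f(1,[(282,123),(376,133)]);f(2,[(268,104),(408,123)]);f(3,[(226,83),(422,108)])
E
python3 snap.py 5
python3 - <<'E'
from h import *
from bench import arm
s=arm.state()
plan(s['position'],s['tcp_rot'],s2w((1.5,2,160))[0],q[2]+np.radians(86),14)
E
```

```text
1 [[-0.4, -19.5, 108.0], [4.6, 26.7, 108.0]] [  2.1   3.6 108. ] 46.5 83.86758028332572
2 [[-0.7, -20.1, 108.0], [5.3, 25.8, 108.0]] [  2.3   2.8 108. ] 46.3 82.55430524334659
3 [[-0.5, -19.3, 108.0], [5.0, 25.3, 108.0]] [  2.3   3.  108. ] 45.0 82.97504378390303
t 4.98 pos [600.2  68.3 146.3] loc [[ 92.   80.5 146.3]] rpy [-3.141e+00  3.000e-03 -2.939e+00] F [3.4  0.11 7.8 ] M [ 0.031 -0.196 -0.03 ] g 26.2 j [-0.3   0.47  0.17  1.75 -0.1   0.92  1.69]
ang [0.001, 0.001, 0.977]
[[0.054, -0.047, -0.008], [0.048, -0.053, -0.008], [0.042, -0.058, -0.008], [0.035, -0.062, -0.008], [0.027, -0.066, -0.008], [0.019, -0.069, -0.008], [0.011, -0.07, -0.008], [0.003, -0.071, -0.008]]
[[-0.006, -0.071, -0.008], [-0.014, -0.07, -0.008], [-0.022, -0.068, -0.008], [-0.03, -0.065, -0.008], [-0.037, -0.061, -0.008], [-0.044, -0.056, -0.008]]
```

View pics/wrist5.png

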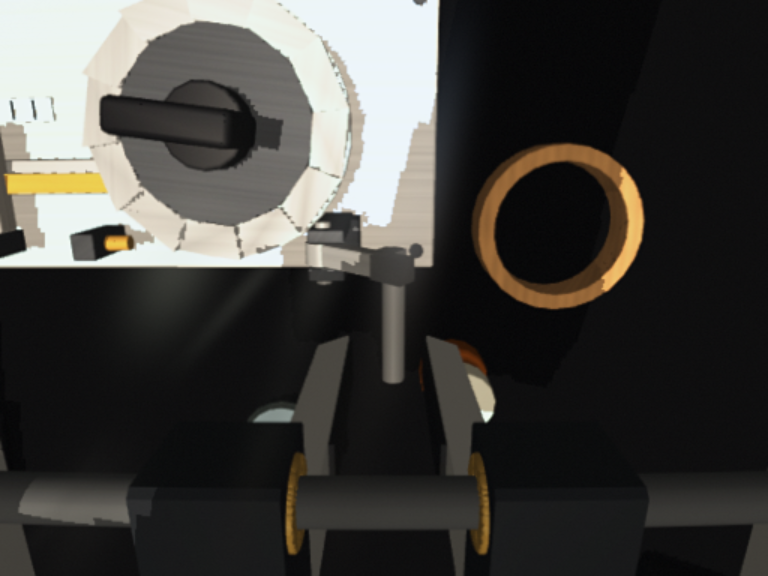

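Run:
```python
from h import *
from bench import arm
s=arm.state()
plan(s['position'],s['tcp_rot'],s2w((1.5,2.5,160))[0],q[2]+np.radians(83.3),15)
```

```text
ang [0.001, 0.001, 0.938]
[[0.05, -0.043, -0.008], [0.045, -0.049, -0.008], [0.039, -0.053, -0.008], [0.033, -0.058, -0.008], [0.026, -0.061, -0.008], [0.019, -0.063, -0.008], [0.012, -0.065, -0.008], [0.005, -0.066, -0.008]]
[[-0.003, -0.066, -0.008], [-0.01, -0.066, -0.008], [-0.017, -0.064, -0.008], [-0.024, -0.062, -0.008], [-0.031, -0.059, -0.008], [-0.038, -0.055, -0.008], [-0.044, -0.05, -0.008]]
```

Call:
carry_out(dp=[[0.05,-0.043,-0.008],[0.045,-0.049,-0.008],[0.039,-0.053,-0.008],[0.033,-0.058,-0.008],[0.026,-0.061,-0.008],[0.019,-0.063,-0.008],[0.012,-0.065,-0.008],[0.005,-0.066,-0.008]], angular=[[0,0,0.94],[0,0,0.94],[0,0,0.94],[0,0,0.94],[0,0,0.94],[0,0,0.94],[0,0,0.94],[0,0,0.94]], gripper=[35,35,35,35,35,35,35,35])

```text
time: 5.65
position: [559.8, 17.6, 148.7]
tcp_rot: [-3.141, -0.0, 2.437]
wrist_force: [-0.7, -0.5, 0.3]
grip_width: 33.2
```

Call:
carry_out(dp=[[-0.003,-0.066,-0.008],[-0.01,-0.066,-0.008],[-0.017,-0.064,-0.008],[-0.024,-0.062,-0.008],[-0.031,-0.059,-0.008],[-0.038,-0.055,-0.008],[-0.044,-0.05,-0.008],[0,0,0]], angular=[[0,0,0.94],[0,0,0.94],[0,0,0.94],[0,0,0.94],[0,0,0.94],[0,0,0.94],[0,0,0.94],[0,0,0]], gripper=[35,35,35,35,35,35,35,35])

```text
time: 6.32
position: [525.1, -27.2, 155.5]
tcp_rot: [-3.141, 0.0, 1.646]
wrist_force: [-0.5, 0.5, 0.4]
grip_width: 33.1
```

Call:
carry_out(dp=[[0,0,0]], angular=[[0,0,0]], gripper=[35])

```text
time: 6.4
position: [525.9, -26.0, 155.5]
tcp_rot: [-3.142, 0.0, 1.656]
wrist_force: [0.6, -0.3, 0.5]
grip_width: 32.7
```

```bash
python3 snap.py 6
```

```text
t 6.45 pos [526.1 -25.7 155.4] loc [[  0.5   3.3 155.4]] rpy [-3.142 -0.     1.657] F [ 1.03  0.36 -0.58] M [-0.054  0.019 -0.031] g 32.9 j [-0.49  0.38  0.59  1.94 -0.27  0.89  0.32]
```

View pics/wrist6.png

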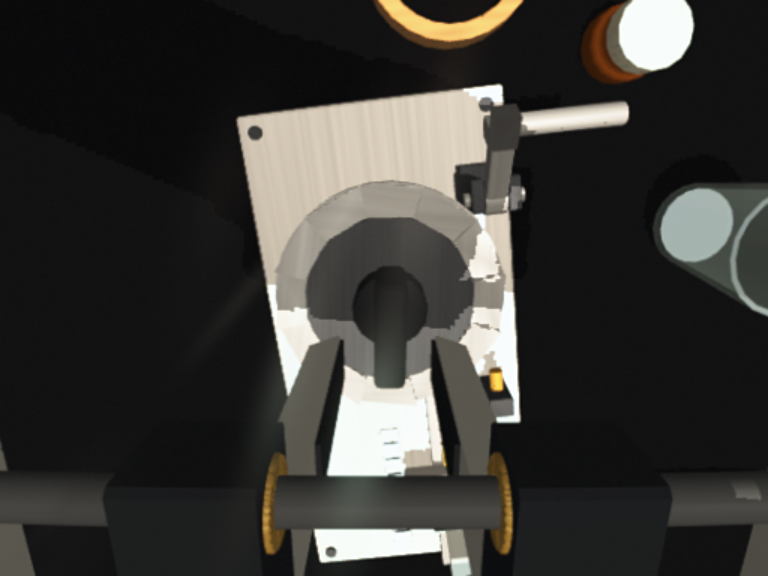

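Call:
carry_out(dp=[[-0.006,0.008,0.15],[0,0,0.15],[0,0,0.15],[0,0,0],[0,0,0]], angular=[[0,0,0],[0,0,0],[0,0,0],[0,0,0],[0,0,0]], gripper=[35,35,35,35,35])

```text
time: 6.87
position: [526.8, -26.7, 101.2]
tcp_rot: [-3.14, 0.0, 1.655]
wrist_force: [-0.3, -0.7, 0.3]
grip_width: 32.8
```

```bash
python3 snap.py 7
```

```text
t 6.92 pos [527.3 -26.8 102. ] loc [[  1.5   2.  102. ]] rpy [-3.141  0.     1.655] F [0.39 0.29 0.12] M [-0.054  0.099  0.032] g 32.7 j [-0.45  0.46  0.55  1.98 -0.33  0.79  0.37]
```

View pics/wrist7.png

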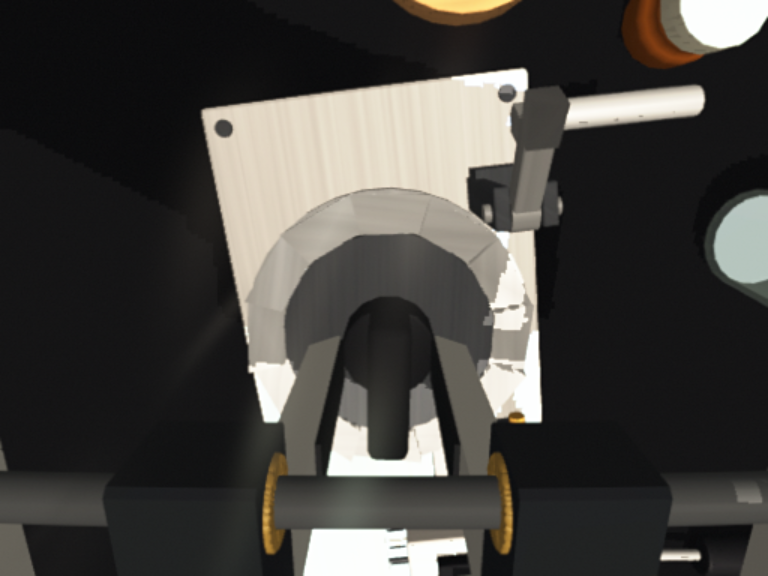

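Call:
carry_out(dp=[[0,0,0],[0,0,0],[0,0,0],[0,0,0],[0,0,0]], angular=[[0,0,0],[0,0,0],[0,0,0],[0,0,0],[0,0,0]], gripper=[20,10,10,10,10])

```text
time: 7.33
position: [527.3, -26.7, 102.1]
tcp_rot: [3.141, -0.0, 1.653]
wrist_force: [-1.5, 0.7, 7.2]
grip_width: 13.9
```

```bash
python3 -c "
from snap import *;rep()"
```

```text
t 7.33 pos [527.3 -26.7 102.1] loc [[  1.5   2.  102.1]] rpy [ 3.141 -0.     1.653] F [-1.47  0.68  7.24] M [0.053 0.538 0.107] g 13.9 j [-0.45  0.46  0.55  1.98 -0.33  0.79  0.37]
```

Run:
```python
from h import *
_,d,v=load('wrist',2)
for z in(20,30): print(w2s(at_z('wrist',v,np.array([(126,240),(187,243),(124,243),(216,240)])/1.5,z)).round(1))
p,_,_=load('wrist',2);crop(p,0,50,200,190,4,'pics/w2c.png')
```

```text
[[  60.3 -119.1   20. ]
 [  62.   -86.5   20. ]
 [  61.9 -120.4   20. ]
 [  60.4  -70.9   20. ]]
[[  58.5 -113.9   30. ]
 [  60.1  -82.5   30. ]
 [  60.  -115.1   30. ]
 [  58.6  -67.5   30. ]]
```

View pics/w2c.png

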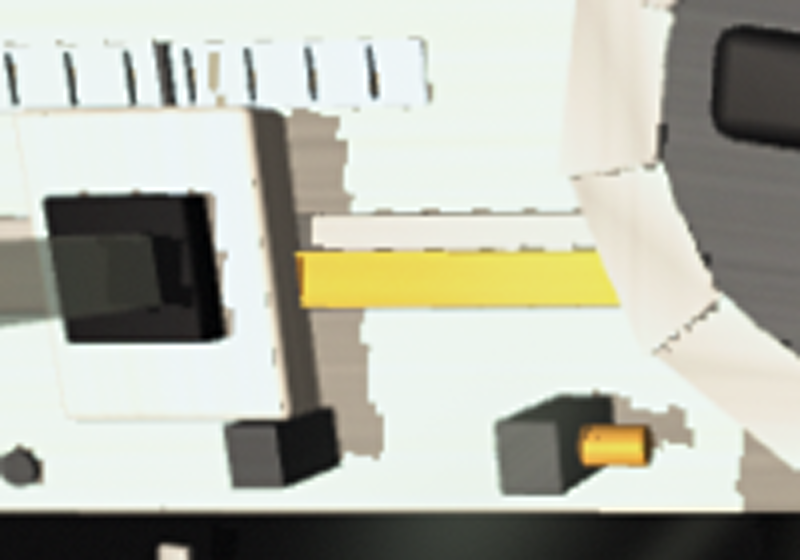

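Call:
carry_out(dp=[[0,0,0],[0,0,0],[0,0,0],[0,0,0],[0,0,0]], angular=[[0,0,-0.4],[0,0,-0.6],[0,0,-0.7],[0,0,-0.8],[0,0,0]], gripper=[10,10,10,10,10])

```text
time: 7.75
position: [527.2, -26.7, 102.1]
tcp_rot: [3.141, -0.0, 1.96]
wrist_force: [-1.9, 0.4, 6.6]
grip_width: 13.6
```

```bash
python3 -c "
from snap import *;rep()"
```

```text
t 7.75 pos [527.2 -26.7 102.1] loc [[  1.4   2.  102.1]] rpy [ 3.141 -0.     1.96 ] F [-1.86  0.45  6.57] M [0.235 0.47  0.106] g 13.6 j [-0.39  0.45  0.47  1.98 -0.28  0.78  0.63]
```

Call:
carry_out(dp=[[0,0,0],[0,0,0],[0,0,0],[0,0,0]], angular=[[0,0,-0.4],[0,0,-0.4],[0,0,-0.4],[0,0,-0.4]], gripper=[10,10,10,10])

```text
time: 8.08
position: [527.2, -26.7, 102.1]
tcp_rot: [3.141, 0.0, 2.147]
wrist_force: [-2.3, 0.5, 7.0]
grip_width: 14.0
```

```bash
python3 -c "
from snap import *;rep();print(arm.state()['joint_torque'])"
```

```text
t 8.08 pos [527.2 -26.7 102.1] loc [[  1.4   2.1 102.1]] rpy [3.141 0.    2.147] F [-2.27  0.47  6.99] M [ 0.12   0.538 -0.121] g 14.0 j [-0.35  0.44  0.43  1.97 -0.26  0.78  0.8 ]
[ -1.22604087 -68.44297886   9.19619232 -31.22467518  -0.1843025
  -0.63886765  -1.54069081]
```

Call:
carry_out(dp=[[0,0,0],[0,0,0],[0,0,0],[0,0,0]], angular=[[0,0,0],[0,0,0],[0,0,0],[0,0,0]], gripper=[10,10,10,10])

```text
time: 8.42
position: [527.2, -26.7, 102.1]
tcp_rot: [3.141, 0.0, 2.145]
wrist_force: [-2.4, 0.9, 6.6]
grip_width: 13.8
```

```bash
python3 -c "
from snap import *;rep();print(arm.state()['joint_torque'])"
```

```text
t 8.42 pos [527.2 -26.7 102.1] loc [[  1.4   2.1 102.1]] rpy [3.141 0.    2.145] F [-2.37  0.93  6.57] M [0.137 0.571 0.056] g 13.8 j [-0.36  0.44  0.43  1.97 -0.26  0.78  0.79]
[ 4.31281999e-01 -6.86601377e+01  8.38744819e+00 -3.11718571e+01
 -5.85545821e-02 -6.66058213e-01 -8.67286837e-02]
```

Call:
carry_out(dp=[[0,0,0],[0,0,0],[0,0,0],[0,0,0],[0,0,0],[0,0,0],[0,0,0],[0,0,0]], angular=[[0,0,-0.8],[0,0,-0.9],[0,0,-0.9],[0,0,-0.9],[0,0,-0.9],[0,0,-0.9],[0,0,-0.9],[0,0,-0.6]], gripper=[10,10,10,10,10,10,10,10])

```text
time: 9.08
position: [527.2, -26.8, 102.1]
tcp_rot: [3.141, 0.001, 2.967]
wrist_force: [-1.8, 1.1, 6.5]
grip_width: 13.7
```

```bash
python3 snap.py 8 top side; python3 -c "
from h import *
p,d,v=load('top',8);crop(p,230,150,400,290,4.5,'pics/top8c.png')
p,d,v=load('side',8);crop(p,155,170,315,365,3,'pics/side8c.png')"
```

```text
t 9.18 pos [527.2 -26.8 102.2] loc [[  1.4   2.  102.2]] rpy [3.141e+00 1.000e-03 2.964e+00] F [-2.69  0.86  7.66] M [0.297 0.569 0.083] g 13.8 j [-0.2   0.42  0.23  1.97 -0.14  0.77  1.51]
```

View pics/side8c.png

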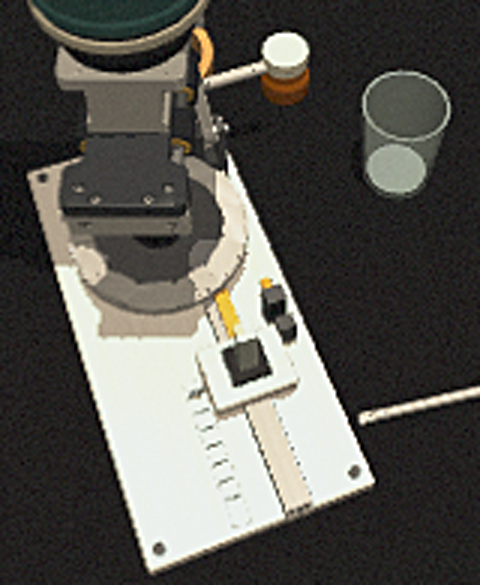

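View pics/top8c.png

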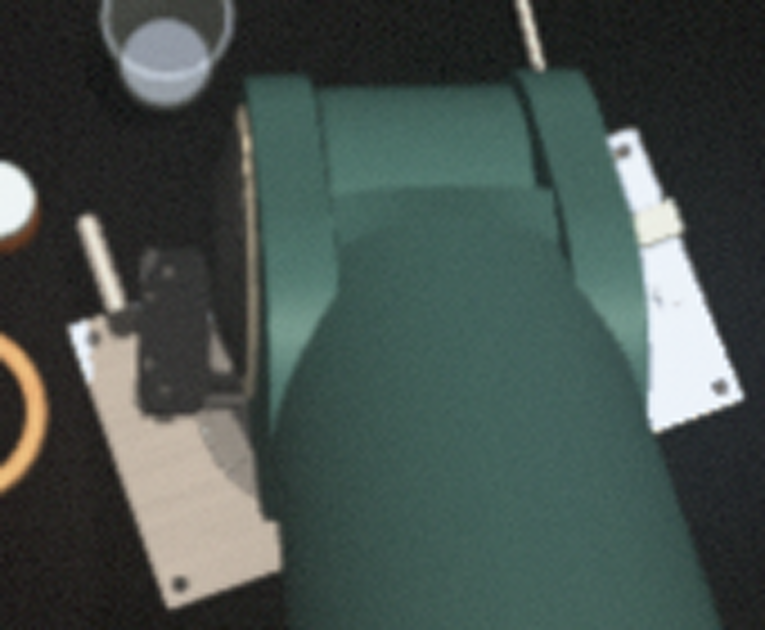

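Call:
carry_out(dp=[[0,0,0],[0,0,0],[0,0,0],[0,0,0],[0,0,0],[0,0,0]], angular=[[0,0,-0.35],[0,0,-0.35],[0,0,-0.35],[0,0,-0.35],[0,0,-0.3],[0,0,-0.25]], gripper=[10,10,10,10,10,10])

```text
time: 9.68
position: [527.2, -26.8, 102.1]
tcp_rot: [-3.142, 0.001, -3.086]
wrist_force: [-2.4, 0.5, 7.4]
grip_width: 13.6
```

```bash
python3 -c "
from snap import *;rep()"
```

```text
t 9.68 pos [527.2 -26.8 102.1] loc [[  1.4   2.  102.1]] rpy [-3.142e+00  1.000e-03 -3.086e+00] F [-2.44  0.54  7.44] M [ 0.222  0.574 -0.106] g 13.6 j [-0.16  0.42  0.18  1.97 -0.11  0.77  1.71]
```

Call:
carry_out(dp=[[0,0,0],[0,0,0],[0,0,0],[0,0,0]], angular=[[0,0,-0.2],[0,0,-0.2],[0,0,-0.2],[0,0,-0.2]], gripper=[10,10,10,10])

```text
time: 10.02
position: [527.2, -26.8, 102.1]
tcp_rot: [-3.141, 0.001, -2.991]
wrist_force: [-1.9, 0.6, 7.2]
grip_width: 14.1
```

```bash
python3 -c "
from snap import *;rep()"
```

```text
t 10.02 pos [527.2 -26.8 102.1] loc [[  1.4   2.  102.1]] rpy [-3.141e+00  1.000e-03 -2.991e+00] F [-1.86  0.56  7.17] M [ 0.169  0.645 -0.065] g 14.1 j [-0.14  0.41  0.16  1.97 -0.09  0.77  1.8 ]
```

Call:
carry_out(dp=[[0,0,0],[0,0,0],[0,0,0]], angular=[[0,0,-0.15],[0,0,-0.15],[0,0,-0.15]], gripper=[10,10,10])

```text
time: 10.27
position: [527.2, -26.8, 102.1]
tcp_rot: [-3.141, 0.001, -2.937]
wrist_force: [-1.8, 0.3, 7.5]
grip_width: 13.9
```

```bash
python3 -c "
from snap import *;rep()"
```

```text
t 10.27 pos [527.2 -26.8 102.1] loc [[  1.4   2.  102.1]] rpy [-3.141e+00  1.000e-03 -2.937e+00] F [-1.8   0.31  7.54] M [ 0.193  0.656 -0.108] g 13.9 j [-0.13  0.41  0.15  1.97 -0.09  0.77  1.84]
```

Call:
carry_out(dp=[[0,0,0],[0,0,0]], angular=[[0,0,-0.15],[0,0,-0.15]], gripper=[10,10])

```text
time: 10.43
position: [527.2, -26.8, 102.1]
tcp_rot: [-3.141, 0.001, -2.901]
wrist_force: [-3.1, 0.5, 8.1]
grip_width: 13.9
```

```bash
python3 -c "
from snap import *;rep()"; python3 snap.py 9 side;python3 -c "
from h import *
p,d,v=load('side',9);crop(p,220,240,280,320,7,'pics/side9c.png')"
```

```text
t 10.43 pos [527.2 -26.8 102.1] loc [[  1.4   2.  102.1]] rpy [-3.141e+00  1.000e-03 -2.901e+00] F [-3.06  0.49  8.11] M [ 0.151  0.627 -0.099] g 13.9 j [-0.12  0.41  0.14  1.97 -0.08  0.77  1.87]
t 10.48 pos [527.2 -26.8 102.1] loc [[  1.4   2.  102.1]] rpy [-3.141e+00  1.000e-03 -2.900e+00] F [-1.75  0.76  7.41] M [ 0.198  0.623 -0.003] g 13.5 j [-0.12  0.41  0.14  1.97 -0.08  0.77  1.88]
```

View pics/side9c.png

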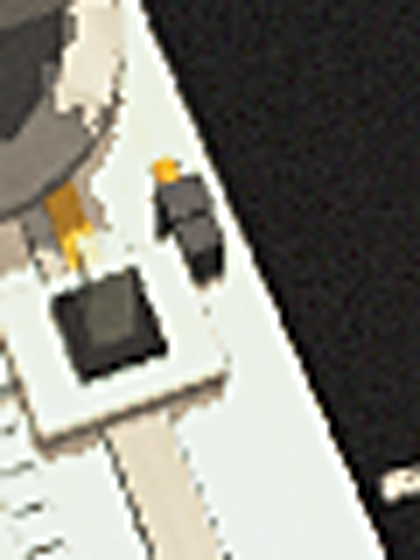

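Call:
carry_out(dp=[[0,0,0],[0,0,0]], angular=[[0,0,-0.12],[0,0,-0.12]], gripper=[10,10])

```text
time: 10.65
position: [527.2, -26.8, 102.1]
tcp_rot: [-3.141, 0.001, -2.873]
wrist_force: [-2.7, 0.0, 8.0]
grip_width: 13.9
```

```bash
python3 -c "
from snap import *;rep()"
```

```text
t 10.65 pos [527.2 -26.8 102.1] loc [[  1.4   2.  102.1]] rpy [-3.141e+00  1.000e-03 -2.873e+00] F [-2.69  0.03  7.99] M [ 0.139  0.61  -0.06 ] g 13.9 j [-0.12  0.41  0.13  1.97 -0.08  0.77  1.9 ]
```

Call:
carry_out(dp=[[0,0,0],[0,0,0]], angular=[[0,0,-0.12],[0,0,-0.12]], gripper=[10,10])

```text
time: 10.82
position: [527.2, -26.8, 102.1]
tcp_rot: [-3.141, 0.001, -2.844]
wrist_force: [-2.3, 0.2, 6.5]
grip_width: 14.2
```

```bash
python3 -c "
from snap import *;rep()"
```

```text
t 10.82 pos [527.2 -26.8 102.1] loc [[  1.4   2.  102.1]] rpy [-3.141e+00  1.000e-03 -2.844e+00] F [-2.34  0.24  6.47] M [ 0.175  0.613 -0.229] g 14.2 j [-0.11  0.41  0.13  1.97 -0.07  0.77  1.93]
```

Call:
carry_out(dp=[[0,0,0]], angular=[[0,0,0]], gripper=[10])

```text
time: 10.9
position: [527.2, -26.9, 102.1]
tcp_rot: [-3.141, 0.001, -2.844]
wrist_force: [-2.6, 0.6, 7.7]
grip_width: 13.5
```

```bash
python3 -c "
from snap import *;rep()"; python3 snap.py 10 side;python3 -c "
from h import *
p,d,v=load('side',10);crop(p,220,240,280,320,7,'pics/side10c.png')"
```

```text
t 10.9 pos [527.2 -26.9 102.1] loc [[  1.4   1.9 102.1]] rpy [-3.141e+00  1.000e-03 -2.844e+00] F [-2.55  0.64  7.71] M [ 0.254  0.596 -0.26 ] g 13.5 j [-0.11  0.41  0.13  1.97 -0.07  0.77  1.93]
t 10.95 pos [527.2 -26.8 102.1] loc [[  1.4   2.  102.1]] rpy [-3.141e+00  1.000e-03 -2.845e+00] F [-2.88 -0.14  7.61] M [ 0.258  0.638 -0.216] g 13.8 j [-0.11  0.41  0.13  1.97 -0.07  0.77  1.93]
```

View pics/side10c.png

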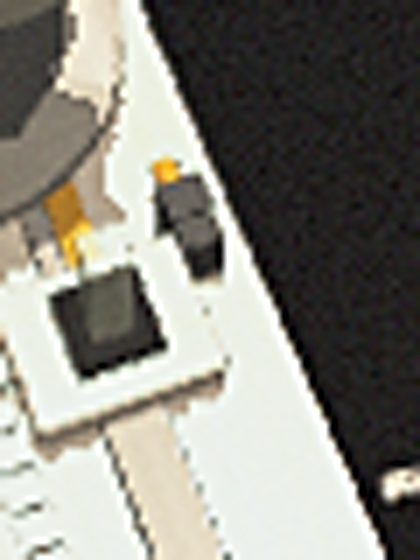

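Call:
carry_out(dp=[[0,0,0],[0,0,0],[0,0,0],[0,0,-0.15],[0,0,-0.2]], angular=[[0,0,0],[0,0,0],[0,0,0],[0,0,0],[0,0,0]], gripper=[30,30,30,30,30])

```text
time: 11.37
position: [525.8, -26.9, 142.5]
tcp_rot: [3.141, -0.003, -2.845]
wrist_force: [1.2, -0.4, 0.7]
grip_width: 28.2
```

Run:
```python
from snap import *
rep();s=arm.state()
plan(s['position'],s['tcp_rot'],s2w((91.5,82.5,148))[0],q[2]+np.pi,4)
```

```text
t 11.37 pos [525.8 -26.9 142.5] loc [[  0.    2.2 142.5]] rpy [ 3.141e+00 -3.000e-03 -2.845e+00] F [ 1.17 -0.39  0.73] M [0.036 0.013 0.013] g 28.2 j [-0.12  0.35  0.13  1.94 -0.06  0.85  1.91]
ang [0.001, -0.007, 0.197]
[[-0.205, 0.149, -0.012], [-0.202, 0.153, -0.012], [-0.198, 0.158, -0.012], [-0.194, 0.163, -0.012]]
```

Call:
carry_out(dp=[[-0.205,0.149,0],[-0.202,0.153,0],[-0.198,0.158,0],[-0.19,0.163,0],[0,0,0],[0,0,0]], angular=[[0,0,0.2],[0,0,0.2],[0,0,0.2],[0,0,0.2],[0,0,0],[0,0,0]], gripper=[30,30,30,30,30,30])

```text
time: 11.87
position: [600.1, 71.5, 143.0]
tcp_rot: [3.142, -0.0, -2.938]
wrist_force: [-0.2, -0.8, -0.6]
grip_width: 28.2
```

```bash
python3 snap.py 11 wrist side
```

```text
t 11.97 pos [599.5  69.3 143.2] loc [[ 91.5  81.6 143.2]] rpy [-3.141e+00 -1.000e-03 -2.941e+00] F [-0.55  0.28 -0.02] M [ 0.07   0.046 -0.008] g 28.2 j [-0.26  0.47  0.13  1.75 -0.07  0.92  1.66]
```

View pics/wrist11.png

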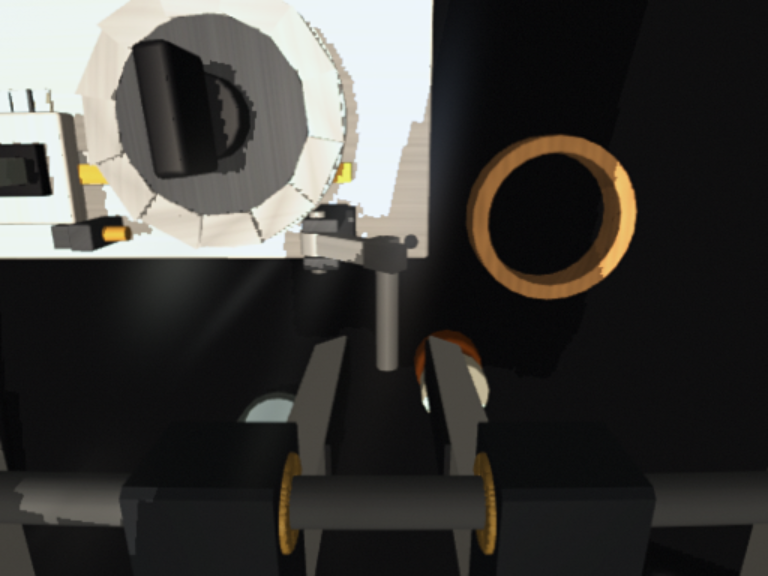

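Call:
carry_out(dp=[[0,0,0.22],[0,0,0.215],[0,0,0],[0,0,0],[0,0,0],[0,0,0]], angular=[[0,0,0],[0,0,0],[0,0,0],[0,0,0],[0,0,0],[0,0,0]], gripper=[30,30,20,5,5,5])

```text
time: 12.47
position: [599.9, 70.8, 92.9]
tcp_rot: [3.14, 0.001, -2.94]
wrist_force: [-2.9, 5.1, 1.2]
grip_width: 8.9
```

```bash
python3 -c "
from snap import *;rep()"
```

```text
t 12.47 pos [599.9  70.8  92.9] loc [[92.2 83.  92.9]] rpy [ 3.14e+00  1.00e-03 -2.94e+00] F [-2.89  5.11  1.2 ] M [ 1.049  0.642 -0.012] g 8.9 j [-0.26  0.54  0.12  1.78 -0.08  0.82  1.67]
```

Call:
carry_out(dp=[[0,-0.024,-0.037],[0,-0.04,-0.042],[0,-0.048,-0.034],[0,-0.053,-0.024],[0,-0.057,-0.012],[0,-0.058,-0.001],[0,0,0]], angular=[[0,0,0],[0,0,0],[0,0,0],[0,0,0],[0,0,0],[0,0,0],[0,0,0]], gripper=[5,5,5,5,5,5,5])

```text
time: 13.05
position: [607.4, 36.3, 111.6]
tcp_rot: [-3.141, 0.003, -2.942]
wrist_force: [-1.9, 0.4, 7.9]
grip_width: 9.3
```

```bash
python3 -c "
from snap import *;rep()"
```

```text
t 13.05 pos [607.4  36.3 111.6] loc [[ 92.7  47.7 111.6]] rpy [-3.141e+00  3.000e-03 -2.942e+00] F [-1.94  0.41  7.9 ] M [0.192 0.431 0.001] g 9.3 j [-0.21  0.52  0.12  1.76 -0.08  0.86  1.73]
```

Call:
carry_out(dp=[[0,-0.057,0.011],[0,-0.054,0.022],[0,-0.049,0.032],[0,-0.041,0.041],[0,0,0],[0,0,0]], angular=[[0,0,0],[0,0,0],[0,0,0],[0,0,0],[0,0,0],[0,0,0]], gripper=[5,5,5,5,5,5])

```text
time: 13.55
position: [611.9, 13.0, 96.2]
tcp_rot: [-3.141, 0.001, -2.941]
wrist_force: [5.0, 1.5, -5.4]
grip_width: 9.1
```

```bash
python3 -c "
from snap import *;rep()"; python3 snap.py 12
```

```text
t 13.55 pos [611.9  13.   96.2] loc [[92.3 23.9 96.2]] rpy [-3.141e+00  1.000e-03 -2.941e+00] F [ 4.96  1.48 -5.37] M [ 0.161 -1.047 -0.087] g 9.1 j [-0.17  0.55  0.13  1.76 -0.09  0.84  1.77]
t 13.6 pos [611.9  13.   96.3] loc [[92.3 24.  96.3]] rpy [-3.141e+00  1.000e-03 -2.941e+00] F [ 5.59  1.41 -4.97] M [ 0.185 -1.177 -0.043] g 8.8 j [-0.17  0.55  0.13  1.76 -0.09  0.84  1.77]
```

View pics/wrist12.png

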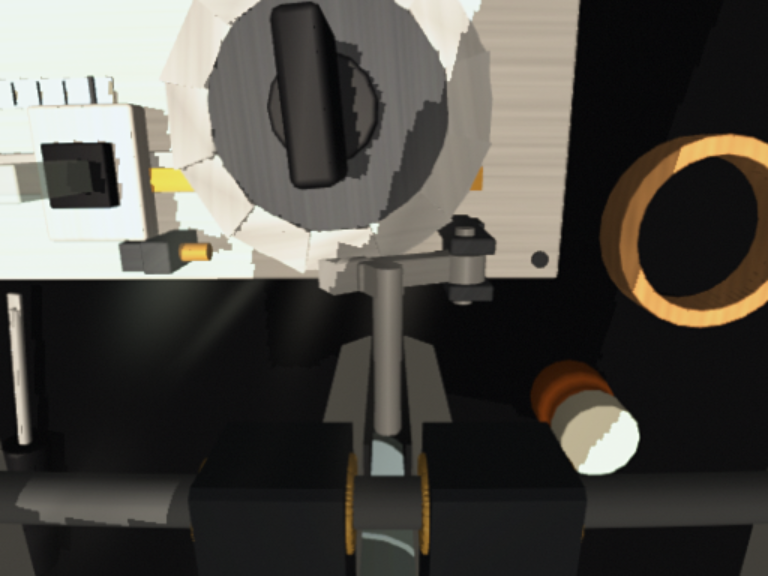

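Call:
carry_out(dp=[[0,-0.03,0.049],[0,-0.02,0.052],[0,0,0]], angular=[[0,0,0],[0,0,0],[0,0,0]], gripper=[5,5,5])

```text
time: 13.85
position: [612.9, 7.2, 83.2]
tcp_rot: [-3.141, 0.0, -2.941]
wrist_force: [6.8, 1.9, -4.7]
grip_width: 9.4
```

```bash
python3 -c "
from snap import *;rep()"
```

```text
t 13.85 pos [612.9   7.2  83.2] loc [[92.2 18.1 83.2]] rpy [-3.141  0.    -2.941] F [ 6.77  1.88 -4.73] M [ 0.545 -1.387  0.007] g 9.4 j [-0.16  0.57  0.12  1.76 -0.09  0.82  1.78]
```

Call:
carry_out(dp=[[0,0,0],[0,0,0],[0,0,0],[0,0,-0.15],[0,0,-0.25],[0,0,-0.2],[0,0,0]], angular=[[0,0,0],[0,0,0],[0,0,0],[0,0,0],[0,0,0],[0,0,0],[0,0,0]], gripper=[35,35,35,35,35,35,35])

```text
time: 14.43
position: [614.5, 7.3, 161.0]
tcp_rot: [-3.141, 0.006, -2.941]
wrist_force: [0.7, -0.2, 0.4]
grip_width: 32.8
```

```bash
python3 snap.py 13 wrist side
```

```text
t 14.53 pos [612.8   7.4 157. ] loc [[ 92.1  18.3 157. ]] rpy [-3.141e+00  1.000e-03 -2.941e+00] F [-0.3   0.58 -0.85] M [ 0.095 -0.001 -0.017] g 32.8 j [-0.17  0.47  0.14  1.72 -0.08  0.95  1.77]
```

View pics/wrist13.png

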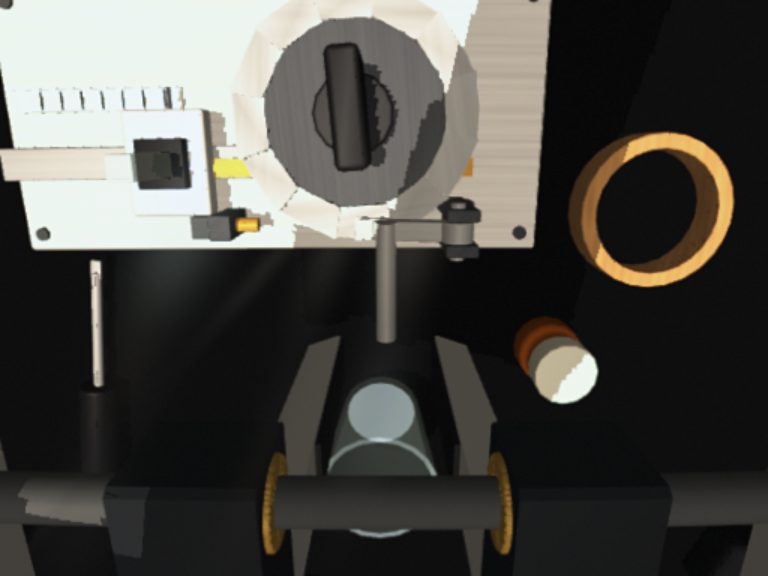

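Run:
```python
from snap import *
s=arm.state()
plan(s['position'],s['tcp_rot'],s2w((1.4,2,145))[0],3.438,4)
```

```text
ang [-0.001, 0.003, -0.2]
[[0.189, -0.034, 0.025], [0.19, -0.03, 0.025], [0.19, -0.025, 0.025], [0.191, -0.021, 0.025]]
```

Call:
carry_out(dp=[[0.189,-0.034,0.025],[0.19,-0.03,0.025],[0.19,-0.025,0.025],[0.191,-0.021,0.025],[0,0,0],[0,0,0],[0,0,0]], angular=[[0,0,-0.2],[0,0,-0.2],[0,0,-0.2],[0,0,-0.2],[0,0,0],[0,0,0],[0,0,0]], gripper=[35,35,35,35,35,35,35])

```text
time: 15.12
position: [527.2, -26.4, 144.0]
tcp_rot: [3.142, -0.0, -2.845]
wrist_force: [0.8, -0.5, -0.4]
grip_width: 32.7
```

```bash
python3 snap.py 14
```

```text
t 15.17 pos [527.4 -26.3 144.1] loc [[  1.7   2.4 144.1]] rpy [-3.142 -0.    -2.845] F [ 0.49  0.31 -0.26] M [0.084 0.003 0.087] g 32.9 j [-0.11  0.35  0.13  1.94 -0.06  0.86  1.91]
```

View pics/wrist14.png

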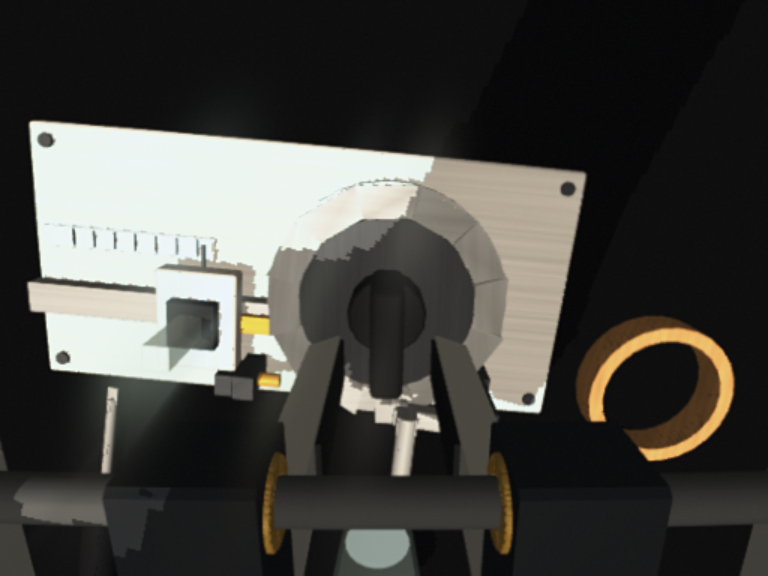

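Call:
carry_out(dp=[[0.002,-0.003,0.175],[0,0,0.175],[0,0,0],[0,0,0],[0,0,0],[0,0,0],[0,0,0]], angular=[[0,0,0],[0,0,0],[0,0,0],[0,0,0],[0,0,0],[0,0,0],[0,0,0]], gripper=[35,35,35,20,10,10,10])

```text
time: 15.75
position: [527.5, -26.8, 103.4]
tcp_rot: [-3.141, 0.001, -2.845]
wrist_force: [-1.0, 3.2, 4.3]
grip_width: 13.7
```

```bash
python3 -c "
from snap import *;rep()"
```

```text
t 15.75 pos [527.5 -26.8 103.4] loc [[  1.7   2.  103.4]] rpy [-3.141e+00  1.000e-03 -2.845e+00] F [-1.02  3.25  4.34] M [ 0.583  0.125 -0.164] g 13.7 j [-0.11  0.41  0.12  1.97 -0.07  0.77  1.92]
```

Call:
carry_out(dp=[[0,0,0],[0,0,0],[0,0,0],[0,0,0],[0,0,0],[0,0,0],[0,0,0],[0,0,0]], angular=[[0,0,0.4],[0,0,0.6],[0,0,0.6],[0,0,0.6],[0,0,0.6],[0,0,0.6],[0,0,0.6],[0,0,0.6]], gripper=[10,10,10,10,10,10,10,10])

```text
time: 16.42
position: [527.5, -26.9, 103.5]
tcp_rot: [3.141, 0.002, 2.883]
wrist_force: [-0.9, -0.1, 3.8]
grip_width: 14.0
```

```bash
python3 -c "
from snap import *;rep()"; python3 snap.py 15 wrist
```

```text
t 16.42 pos [527.5 -26.9 103.5] loc [[  1.7   1.8 103.5]] rpy [3.141e+00 2.000e-03 2.883e+00] F [-0.87 -0.08  3.77] M [0.073 0.084 0.175] g 14.0 j [-0.21  0.42  0.25  1.97 -0.14  0.77  1.43]
t 16.47 pos [527.5 -26.9 103.5] loc [[  1.7   1.8 103.5]] rpy [3.141e+00 2.000e-03 2.877e+00] F [-0.68  0.54  6.47] M [ 0.053  0.198 -0.144] g 13.6 j [-0.21  0.42  0.25  1.97 -0.14  0.77  1.43]
```

View pics/wrist15.png

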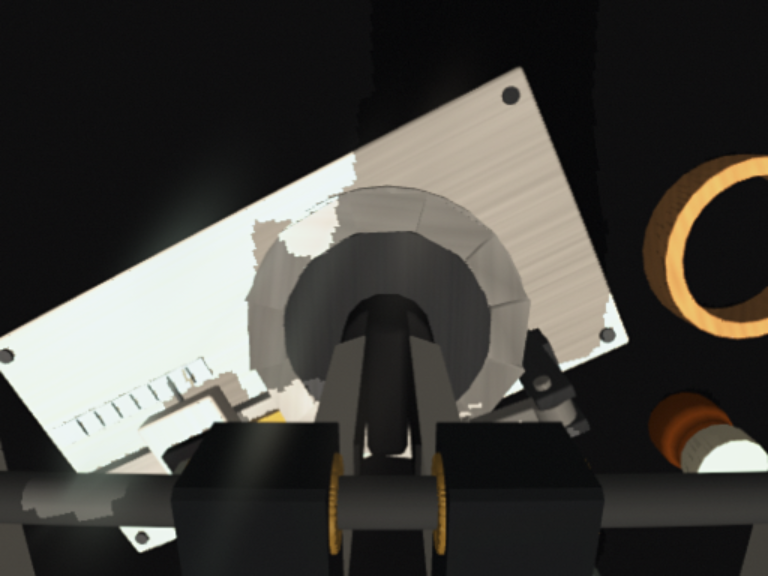

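Call:
carry_out(dp=[[0,0,0],[0,0,0],[0,0,0],[0,0,0],[0,0,0],[0,0,0],[0,0,0],[0,0,0]], angular=[[0,0,0.5],[0,0,0.5],[0,0,0.5],[0,0,0.5],[0,0,0.5],[0,0,0.5],[0,0,0.5],[0,0,0.5]], gripper=[10,10,10,10,10,10,10,10])

```text
time: 17.13
position: [527.5, -27.0, 103.4]
tcp_rot: [3.14, 0.001, 2.404]
wrist_force: [-1.2, -1.1, 7.0]
grip_width: 13.4
```

```bash
python3 -c "
from snap import *;rep()"
```

```text
t 17.13 pos [527.5 -27.  103.4] loc [[  1.6   1.7 103.4]] rpy [3.140e+00 1.000e-03 2.404e+00] F [-1.22 -1.1   6.97] M [-0.168  0.352  0.148] g 13.4 j [-0.3   0.43  0.36  1.97 -0.21  0.77  1.01]
```

Call:
carry_out(dp=[[0,0,0],[0,0,0],[0,0,0],[0,0,0]], angular=[[0,0,0.4],[0,0,0.4],[0,0,0.3],[0,0,0.3]], gripper=[10,10,10,10])

```text
time: 17.47
position: [527.5, -27.1, 103.5]
tcp_rot: [3.14, 0.001, 2.238]
wrist_force: [-2.5, -0.2, 7.7]
grip_width: 13.8
```

```bash
python3 -c "
from snap import *;rep()"
```

```text
t 17.47 pos [527.5 -27.1 103.5] loc [[  1.6   1.7 103.5]] rpy [3.140e+00 1.000e-03 2.238e+00] F [-2.47 -0.2   7.69] M [-0.24   0.445  0.145] g 13.8 j [-0.33  0.43  0.4   1.97 -0.23  0.78  0.87]
```

Call:
carry_out(dp=[[0,0,0],[0,0,0],[0,0,0],[0,0,0]], angular=[[0,0,0.2],[0,0,0.2],[0,0,0.2],[0,0,0.2]], gripper=[10,10,10,10])

```text
time: 17.8
position: [527.4, -27.0, 103.4]
tcp_rot: [3.14, 0.001, 2.142]
wrist_force: [-0.9, -0.7, 8.2]
grip_width: 13.7
```

```bash
python3 -c "
from snap import *;rep()"; python3 snap.py 16 wrist side; python3 -c "
from h import *
p,d,v=load('side',16);crop(p,200,190,270,320,5,'pics/side16c.png')"
```

```text
t 17.8 pos [527.4 -27.  103.4] loc [[  1.6   1.7 103.4]] rpy [3.140e+00 1.000e-03 2.142e+00] F [-0.92 -0.74  8.17] M [-0.271  0.484  0.11 ] g 13.7 j [-0.35  0.44  0.42  1.97 -0.25  0.78  0.79]
t 17.9 pos [527.4 -27.  103.4] loc [[  1.6   1.7 103.4]] rpy [3.140e+00 1.000e-03 2.142e+00] F [-1.58 -0.21  7.71] M [-0.232  0.483 -0.03 ] g 14.0 j [-0.35  0.44  0.42  1.97 -0.25  0.78  0.79]
```

View pics/wrist16.png

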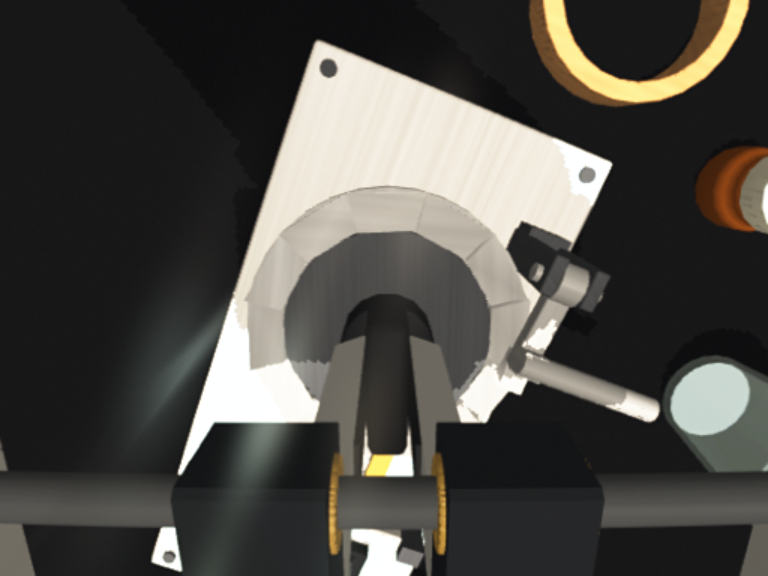

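View pics/side16c.png

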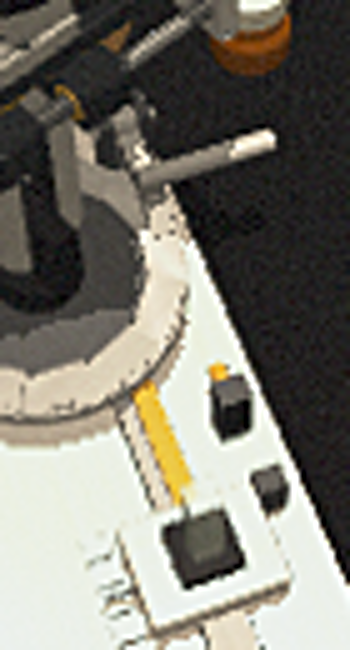

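```bash
cat > rod.py <<'E'
from h import *
import sys
def rod(i,uv):
    p,d,v=load('wrist',i)
    x,y=np.array(uv)/1.5; x,y=int(x),int(y)
    D=d[y-4:y+5,x-4:x+5]; yy,xx=np.mgrid[y-4:y+5,x-4:x+5]
    m=D>0
    P=w2s(at_depth('wrist',v,np.c_[xx[m],yy[m]],D[m])); z=P[:,2]
    print(i,'top z',np.percentile(z,[50,90]).round(1),np.median(P,0).round(1))
E
python3 -c "
from rod import *
rod(16,(590,385));rod(16,(560,375));rod(13,(386,290));rod(1,(364,275))"
```

```text
16 top z [76.4 77.4] [80.5 20.2 76.4]
16 top z [76.6 77.7] [67.4 19.5 76.6]
13 top z [75.3 76.1] [84.3 17.4 75.3]
1 top z [76.6 77.5] [84.6 17.8 76.6]
```

Call:
carry_out(dp=[[0,0,0],[0,0,0],[0,0,0],[0,0,0],[0,0,0]], angular=[[0,0,0.3],[0,0,0.3],[0,0,0.3],[0,0,0.3],[0,0,0.3]], gripper=[10,10,10,10,10])

```text
time: 18.32
position: [527.4, -27.1, 103.4]
tcp_rot: [3.14, 0.0, 1.962]
wrist_force: [-1.6, -1.2, 8.8]
grip_width: 13.5
```

```bash
python3 snap.py 17 wrist
```

```text
t 18.37 pos [527.4 -27.1 103.5] loc [[  1.5   1.7 103.5]] rpy [3.14  0.    1.958] F [-2.06 -0.74  8.75] M [-0.329  0.652  0.044] g 14.0 j [-0.38  0.44  0.46  1.97 -0.28  0.78  0.63]
```

View pics/wrist17.png

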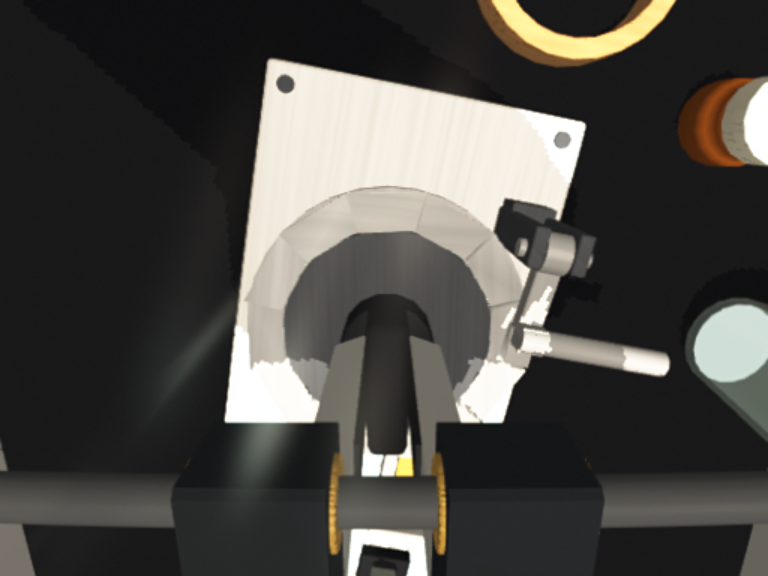

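```bash
python3 -c "
from rod import *
rod(17,(600,353));rod(17,(570,347));rod(17,(630,358))"
```

```text
17 top z [74.5 75.3] [83.3 18.7 74.5]
17 top z [74.3 75.1] [71.3 18.9 74.3]
17 top z [74.4 75.2] [95.9 19.1 74.4]
```

Call:
carry_out(dp=[[0,0,0],[0,0,0]], angular=[[0,0,0.2],[0,0,0.2]], gripper=[10,10])

```text
time: 18.53
position: [527.4, -27.1, 103.4]
tcp_rot: [3.14, 0.0, 1.914]
wrist_force: [-2.2, -0.6, 8.6]
grip_width: 13.5
```

```bash
python3 snap.py 18 wrist; python3 -c "
from rod import *
rod(18,(600,346));rod(18,(570,340))"
```

```text
t 18.58 pos [527.4 -27.1 103.4] loc [[  1.5   1.6 103.4]] rpy [3.14  0.    1.912] F [-2.62 -0.21  9.74] M [-0.298  0.678  0.053] g 13.8 j [-0.39  0.45  0.47  1.98 -0.28  0.78  0.59]
18 top z [74.9 75.8] [83.1 18.  74.9]
18 top z [74.6 75.6] [70.9 18.9 74.6]
```

Call:
carry_out(dp=[[0,0,0],[0,0,0],[0,0,0]], angular=[[0,0,-0.15],[0,0,-0.15],[0,0,-0.15]], gripper=[10,10,10])

```text
time: 18.83
position: [527.4, -27.1, 103.4]
tcp_rot: [3.14, 0.0, 1.97]
wrist_force: [-0.6, -0.4, 8.0]
grip_width: 13.8
```

```bash
python3 -c "
from snap import *;rep()"
```

```text
t 18.83 pos [527.4 -27.1 103.4] loc [[  1.5   1.7 103.4]] rpy [3.14 0.   1.97] F [-0.56 -0.38  7.98] M [-0.209  0.666 -0.1  ] g 13.8 j [-0.38  0.44  0.46  1.97 -0.27  0.78  0.64]
```

Call:
carry_out(dp=[[0,0,0],[0,0,0],[0,0,0]], angular=[[0,0,-0.12],[0,0,-0.12],[0,0,-0.12]], gripper=[10,10,10])

```text
time: 19.08
position: [527.4, -27.1, 103.4]
tcp_rot: [3.14, 0.0, 2.013]
wrist_force: [-2.4, 0.4, 8.2]
grip_width: 14.0
```

```bash
python3 -c "
from snap import *;rep()"
```

```text
t 19.08 pos [527.4 -27.1 103.4] loc [[  1.5   1.6 103.4]] rpy [3.14  0.    2.013] F [-2.36  0.35  8.22] M [-0.247  0.582 -0.105] g 14.0 j [-0.37  0.44  0.45  1.97 -0.27  0.78  0.67]
```

Call:
carry_out(dp=[[0,0,0],[0,0,0],[0,0,0]], angular=[[0,0,-0.1],[0,0,-0.1],[0,0,-0.1]], gripper=[10,10,10])

```text
time: 19.33
position: [527.4, -27.1, 103.4]
tcp_rot: [3.14, 0.0, 2.049]
wrist_force: [-1.1, -0.4, 7.8]
grip_width: 13.8
```

```bash
python3 snap.py 19; python3 -c "
from rod import *
rod(19,(600,363));rod(19,(570,355))"
```

```text
t 19.38 pos [527.4 -27.1 103.4] loc [[  1.6   1.6 103.4]] rpy [3.14 0.   2.05] F [-0.46 -0.13  7.53] M [-0.152  0.455 -0.25 ] g 14.2 j [-0.36  0.44  0.44  1.97 -0.26  0.78  0.71]
19 top z [71.9 73.8] [85.3 20.3 71.9]
19 top z [71.5 73.9] [72.3 20.4 71.5]
```

View pics/wrist19.png

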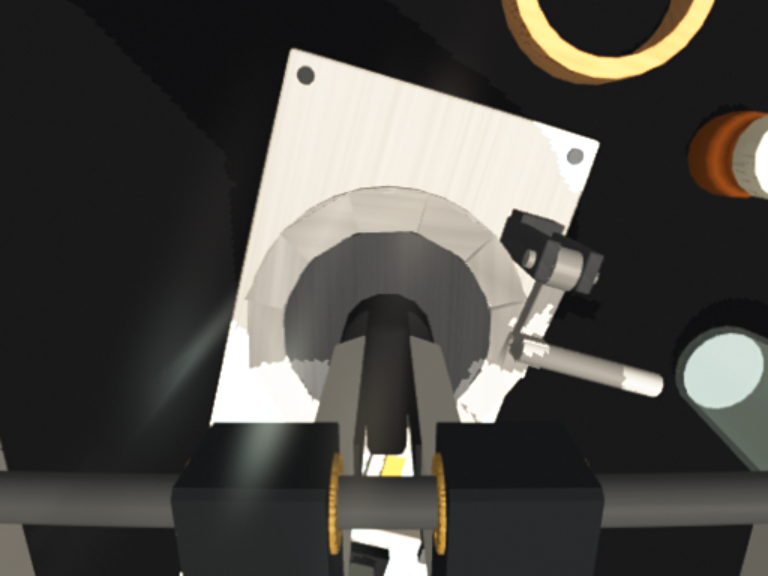

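Call:
carry_out(dp=[[0,0,0],[0,0,0]], angular=[[0,0,0],[0,0,0]], gripper=[10,10])

```text
time: 19.55
position: [527.4, -27.1, 103.4]
tcp_rot: [3.14, 0.0, 2.048]
wrist_force: [-1.0, -0.1, 7.5]
grip_width: 13.7
```

```bash
python3 -c "
from snap import *;rep()"
```

```text
t 19.55 pos [527.4 -27.1 103.4] loc [[  1.6   1.7 103.4]] rpy [3.14  0.    2.048] F [-0.95 -0.08  7.49] M [-0.2    0.582 -0.266] g 13.7 j [-0.37  0.44  0.44  1.97 -0.26  0.78  0.7 ]
```

Call:
carry_out(dp=[[0,0,0],[0,0,0]], angular=[[0,0,-0.05],[0,0,0]], gripper=[10,10])

```text
time: 19.72
position: [527.4, -27.1, 103.4]
tcp_rot: [3.14, 0.0, 2.054]
wrist_force: [-1.0, -0.2, 8.0]
grip_width: 13.9
```

```bash
python3 -c "
from snap import *;rep()"
```

```text
t 19.72 pos [527.4 -27.1 103.4] loc [[  1.6   1.7 103.4]] rpy [3.14  0.    2.054] F [-1.01 -0.24  8.  ] M [-0.186  0.486 -0.293] g 13.9 j [-0.36  0.44  0.44  1.97 -0.26  0.78  0.71]
```

Call:
carry_out(dp=[[0,0,0],[0,0,0],[0,0,0],[0,0,0],[0,0,-0.15],[0,0,-0.25],[0,0,-0.25],[0,0,0]], angular=[[0,0,0.05],[0,0,0],[0,0,0],[0,0,0],[0,0,0],[0,0,0],[0,0,0],[0,0,0]], gripper=[10,35,35,35,35,35,35,35])

```text
time: 20.38
position: [529.0, -27.3, 185.3]
tcp_rot: [3.136, 0.002, 2.048]
wrist_force: [-0.3, 0.3, -0.1]
grip_width: 32.8
```

```bash
python3 snap.py 20 wrist side; python3 -c "
from h import *
p,d,v=load('side',20);crop(p,155,170,315,365,3,'pics/side20c.png')"
```

```text
t 20.48 pos [527.4 -26.9 181.3] loc [[  1.5   1.9 181.3]] rpy [3.140e+00 1.000e-03 2.048e+00] F [-0.21  0.39  0.07] M [-0.128  0.062  0.06 ] g 33.0 j [-0.41  0.33  0.49  1.92 -0.19  0.94  0.64]
```

View pics/wrist20.png

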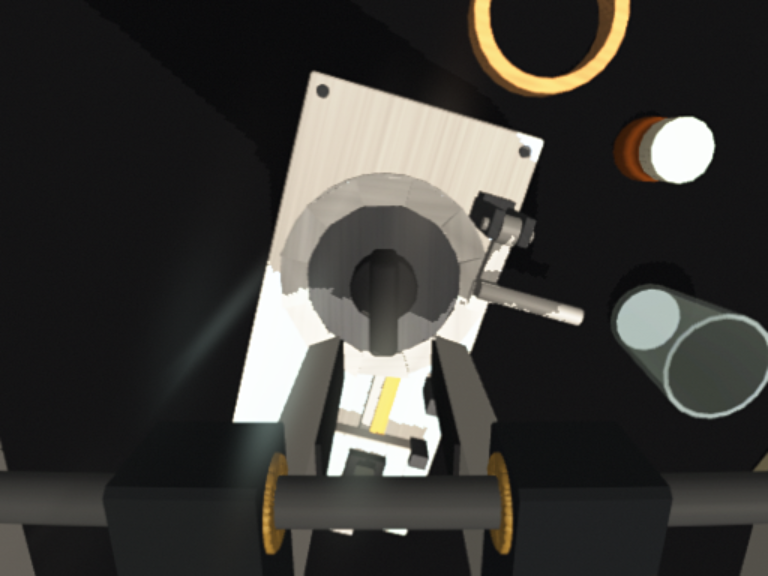

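View pics/side20c.png

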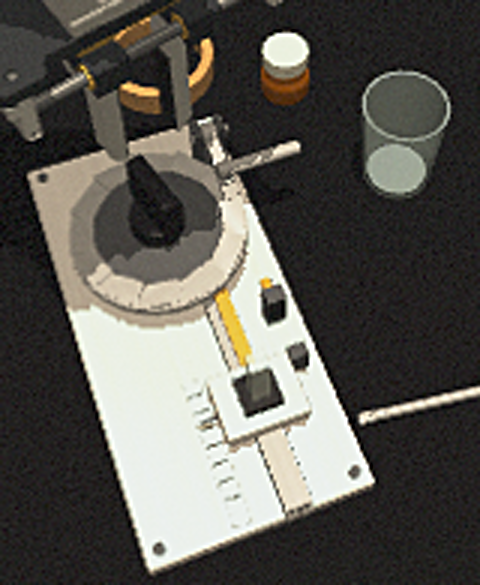

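```bash
python3 -c "
from bench import arm
print(arm.hand_in())"
```

```text
the job is handed in; nothing more can be done
None
```

I carried out the whole sequence in the order asked and handed it in at about 20.5 s; no verdict was reported.

- **Pawl back:** I swung it over and let go. The next pictures showed it stayed tipped back.
- **End stop:** I wound the knob counter-clockwise by about 1.79 rad. The carriage met the stop with a steady 0.22–0.26 N m at the wrist, below the 0.3 limit. The side picture showed its lug against the block.
- **Pawl down:** I swung it back to about 0.2 rad and let it fall. The picture showed it lying on the teeth.
- **Three clicks:** I turned clockwise by about 1.53 rad. I did not see the first two clicks. The third showed as the pawl bar dropping about 2 mm in the depth image.
- **Easing back:** I turned back until the tooth met the pawl, at a steady 0.25–0.29 N m (about 0.09 of that is friction). I backed off slightly before letting go.

**Last checks:**
- The tooth contact came 1.39 rad from the stop. That puts the stop at about -0.08, within its ±0.15 range. The second or fourth tooth would put it well outside that range.
- After release the knob bar still lined up with the open jaws, the pawl was down and the wrist force was near zero.
- The beaker, jar, tape roll and screwdriver looked unmoved. I judged that by eye and did not measure them again.

**Disagreement:** from the scale in the picture I read the starting wheel angle as about 1.82 rad, but the felt contacts imply about 1.70. I put this down to parallax in the image.

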